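# Pack, lock and seal a second-hand tool case

### The arm

A 6-joint arm with a two-finger parallel gripper is mounted at the origin on the work surface. World frame = base frame: x ahead of the robot, y to its left, z up, the work surface at z = 0. Lengths are in mm, angles in rad, forces in N, time in s.
With the tool pointing down it reaches from about 350 to 975 mm from the base axis. Payload 7.1 kg.
Tool frame: the origin (TCP) lies midway between the tips of the shut fingers; the grasp point (between the pads) lies 19 mm behind it; z points along the fingers, y is the line along which they close (so a half turn about z gives the same grasp; the last joint's range is limited). The gripper opens to 88 mm and grips with 3 to 60 N. Pads are 20 mm wide; open, the fingers measure 115 mm over their backs; the gripper's body (75 mm by 178 mm) begins 61 mm behind the grasp point.
Start: joints at [1.187, 0.423, 1.63, -0, 1.089, -0.019], TCP at [222.944, 583.867, 222.675] pointing down, gripper open.
Joint ranges: [-3, 3], [-0.9, 2.11], [0.09, 2.58], [-1.31, 4.45], [0.11, 2.69], [-2.54, 2.54]. Speed limits (rad/s): [2.39, 2.39, 3.01, 3.14, 3.14, 3.14].

### API

Orientations are given as a rotation vector (axis times angle).
In Python, from workcell import ctrl gives the robot as it stands. The module is installed in compiled form; this text tells all that it offers.
- The arm moves only by the tool apply_moves, never from a script. Its argument "targets" is a list of rows, each a list of 3 entries, a list of its own where there are three numbers: the opening, from -1 (shut) to 1 (fully open), then the shift along the tool's x, y, z normalised to -1 to 1, where 1 is 5 cm, then the turn, a rotation vector about the tool's x, y, z normalised to -1 to 1, where 1 is 90 degrees. In form: [[jaw, [x, y, z], [wx, wy, wz]], ...]. A call has 1 to 8 rows; each row shifts and turns the commanded pose from where the row before left it, along the tool's axes as they then stand; what a row does not reach is not made up. A row lasts 1/8 s, in which the tool goes at most 62.5 mm and 10.7 degrees, less where a joint would pass 70% of its speed; a pose out of reach is approached as far as the arm can. A call with a number of a shift or a turn outside -1 to 1 is refused whole. A call with a gripper value outside its range is refused whole. The fingers move at their own pace and stop on an object; the grip force is fixed at half the most. Time passes only in rows, so rows that do not move let the fingers close. It gives the time, the measured TCP pose, the force, the opening and the grip force at its end, in the units of the state.
- ctrl.get_obs(): the state, without advancing time (a new reading comes with each control period).
- ctrl.get_image(name): name is "scene" or "top"; returns a dict with "pixels" (420x560x3 uint8, blue, green, red), "camera_matrix" (3x3 intrinsics, pixels), "view" (4x4, takes a point from world to camera coordinates). Camera axes: x right, y down, z forward; pixel columns grow to the right and rows downward; lengths in mm; the calibration is good to about 2 mm. A picture is of the moment at which its call begins. There is no depth.
- ctrl.close_job(): hands the job in; it is judged then, once.
Trained networks look in the newest picture that a camera, given by its name, has taken for a name from the list of things; names that differ only in an ending like _2 or _b are one class to them, and where a whole thing is asked for, a point or a joint stands for the part that bears it (a point fixed in the world has none). Each returns a list of dicts, best first, with "score" (0 to 1); they miss things now and then, are a little off and sometimes report something else, mostly with a low value. They report only what shows in the picture. A call takes as long as a camera call. They do not tell look-alikes from the thing itself.
- ctrl.masks_of(label, camera): "region" (420x560 bool, what is visible of it) and "bbox" ([left, top, right, bottom] in pixels, round what is visible of it).
- ctrl.pinpoint(label, camera): "xy" ([column, row] in pixels: a listed point, or the origin of a listed thing).
The state is a dict: "t": time; "qpos": joint angles; "qvel": joint speeds; "joint_torque": joint torques, N m; "ee_pos": TCP position; "orientation": TCP orientation; "ft_force": force on the tool from outside, world axes, zero at the start; "moment": the same for the moment, N m; "width": finger opening in mm; "grasp_force": force on a finger pad.
Only numpy, scipy, OpenCV 4.12 (cv2) and the standard library are available. Lean on these libraries where they do the work, as an engineer would, in place of code of your own. Each camera call takes 0.05 s, during which the arm holds its last target. There are 200 camera calls.

### The job

Put every battery pack and socket lying on the bench into the green tool case, shut the lid fully and only then turn the red latch clockwise until it clicks over to locked. Then take the brush from its stand, dip its tip briefly well down into the white pot and draw it slowly and lightly along the whole seam between the lid and the right-hand rim, in one pass from the latch end to the far end. Hang the brush back upright in its stand, leave the pot standing on the bench, and leave everything else where it is.

Things in the scene. Friction and masses are not known exactly. Their poses are not given: they have to be found in the camera images.
- case: green tool case fixed to the bench, lid open. Origin: middle of the compartment's length, on the bench; x along the case away from the latch, y to the hinge side, z up. Compartment: x -97..97, y -70..85 mm, floor 5 mm up, 62 mm clear under the shut lid. Rims and shut lid flush at z = 75 mm. Outside: x -155..105, y -95..95. The 58 mm ledge at the -x end carries the latch.
- lid (a joint): lid angle, rad: 0 shut (flush with the rims), 1.75 to 2.0 as found (past upright, leaning to case +y). Plate 192 mm along case x, 151 mm from hinge to free edge, 8 mm thick. Stiff hinge (0.25 N m): it stays where it is left and must be pushed all the way down, 1 to 4 N at the edge.
- lid_hinge (a point): middle of the lid's hinge line, which runs along the case's x axis on its +y side, 71 mm above the bench (mid thickness of the lid); does not move with the lid
- lid_edge (a point): middle of the lid's free edge, on its outer (top) face, 151 mm from the hinge line; moves with the lid
- latch (a joint): angle of the red latch, rad: 0 unlocked (as found), growing clockwise seen from above. An over-centre spring holds it at 0 (0.12 N m to start it); past the detent at 0.6 it clicks over and rests on its stop at 1.2 = locked, steel tongue over the lid.
- latch_grip (a point): on the latch's vertical axis, 97 mm above the bench. The red grip bar is 46 mm long, 12 mm wide, from 82 to 109 mm above the bench, over a 44 mm disc 7 mm high on the ledge; it stands along the case's x axis at 0. This frame turns with the latch: the bar is along its x.
- pack_red: tool battery pack, black with red band, may be absent. Base 62 x 44 x 24 mm (x, y, z), narrower head 44 x 30 mm on top, 38 mm high in all, 0.3 kg. Origin: centre of the underside.
- pack_yellow: the same battery pack with a yellow band, may be absent
- socket_steel: bright steel impact socket, upright cylinder 38 mm diameter, 30 mm high, about 0.18 kg, may be absent. Origin: centre of the underside, z along its axis.
- socket_blue: the same socket, blue, may be absent
- brush: brush hanging upright in its stand, 140 mm long. Origin at the bristle tip, z up along the handle. Black bristles to z = 20 mm (8 mm wide at the tip, 12 at the top), steel shaft 14 mm diameter to 75, orange collar 36 mm diameter from 75 to 80, wooden handle 16 mm diameter from 80 to 140 mm. 80 g.
- stand: aluminium brush stand fixed to the bench: 70 x 70 mm top plate, 100 mm high, with a 24 mm through hole on its vertical axis. The brush hangs in the hole by its collar, tip 25 mm above the bench. Base plate 90 x 90 x 6 mm. Origin: centre of the underside.
- pot: white open sealant pot, loose, 68 mm outside diameter at the rim, 4 mm wall, narrowing a little to the floor, 45 mm high, floor about 5 mm thick, 0.35 kg. Origin: centre of the underside.
- seam0 (a point): point 1 of 5, evenly spaced 40 mm apart, on the straight seam between the shut lid's free edge and the case's right rim, at the height of the rim (75 mm) ; the end nearest the latch; fixed to the case
- seam1 (a point): point 2 of 5, evenly spaced 40 mm apart, on the straight seam between the shut lid's free edge and the case's right rim, at the height of the rim (75 mm); fixed to the case
- seam2 (a point): point 3 of 5, evenly spaced 40 mm apart, on the straight seam between the shut lid's free edge and the case's right rim, at the height of the rim (75 mm); fixed to the case
- seam3 (a point): point 4 of 5, evenly spaced 40 mm apart, on the straight seam between the shut lid's free edge and the case's right rim, at the height of the rim (75 mm); fixed to the case
- seam4 (a point): point 5 of 5, evenly spaced 40 mm apart, on the straight seam between the shut lid's free edge and the case's right rim, at the height of the rim (75 mm) ; the far end; fixed to the case
- tape_measure: yellow tape measure, 50 x 40 x 34 mm; not part of the job, leave it where it is
- wrench: steel wrench lying flat; not part of the job, leave it where it is
- spray_can: spray can, 60 mm diameter, 150 mm high; not part of the job, leave it where it is
- parts_bin: red parts bin, 150 x 110 x 70 mm; not part of the job, leave it where it is
- carton: cardboard box, 120 x 90 x 80 mm; not part of the job, leave it where it is
- pipe_coupling: grey pipe coupling, open at both ends, 56 mm diameter, 50 mm high; not part of the job, leave it where it is
Mind the look-alikes: they are no part of the job. There is more than one size of the brush; the one meant has the size given above.

How it is judged:
By the outcome, as a careful person would: the job done as asked, in the order asked, and still so for the second after the job is handed in, with the robot touching nothing.
Of pack_red, pack_yellow, socket_steel, socket_blue only 2 to 4 are there at a start; the rules pass over those that are not, and their reading is None.
At some moment in a run one of pack_red, pack_yellow, socket_steel, socket_blue, pot may be knocked a few centimetres aside while the robot is not near it.
It also fails if it takes over 210 s, if anything falls off the work surface, if the arm or the gripper's body presses on something with over 40 N, if the wrist force passes 120 N, or if a joint passes its speed limit or range.

## Working session

There is one attempt and no reset: what is moved stays moved. The work goes in short steps, Python scripts to look and compute and a tool call to move; the robot and the scene stay as the last step left them, time stands still between calls to the robot, and variables do not carry over. Pictures are saved under pics/ and viewed, at most 17 in all, crops included, and the job is handed in when it is done.

Besides the shell and the picture viewer there is one more tool, called after ">>>" as name([rows], argument=value, ...), one row to a line, values as JSON. apply_moves: Moves the arm, as the interface text tells. Scaled input: -1 to 1 covers 5 cm each way for a shift and 90 degrees each way for a turn. Its arguments: {"type":"object","properties":{"targets":{"type":"array"}},"required":["targets"]}

```bash
mkdir -p pics; cat > h.py <<'E'
import numpy as np, cv2
from scipy.spatial.transform import Rotation as R
from workcell import ctrl
def snap(cam,name=None):
    im=ctrl.get_image(cam)
    if name: cv2.imwrite('pics/'+name,im['pixels'])
    return im
def ray(im,xy):
    K=np.array(im['camera_matrix']);V=np.array(im['view'])
    d=np.linalg.inv(K)@np.array([xy[0],xy[1],1.]);Rm=V[:3,:3];c=-Rm.T@V[:3,3];return c,Rm.T@d
def onz(im,xy,z):
    c,d=ray(im,xy);return c+d*(z-c[2])/d[2]
def proj(im,p):
    q=np.array(im['view'])@np.append(p,1.);q=np.array(im['camera_matrix'])@q[:3];return q[:2]/q[2]
def tri(ims,xys):
    A=np.zeros((3,3));b=np.zeros(3)
    for im,xy in zip(ims,xys):
        c,d=ray(im,xy);d=d/np.linalg.norm(d);P=np.eye(3)-np.outer(d,d);A+=P;b+=P@c
    return np.linalg.solve(A,b)
E
python3 - <<'E'
from h import *
np.set_printoptions(precision=1,suppress=True)
a=snap('scene','s0.png');b=snap('top','t0.png')
for l in 'case lid_hinge lid_edge latch_grip pack_red pack_yellow socket_steel socket_blue brush stand pot seam0 seam1 seam2 seam3 seam4 tape_measure wrench spray_can parts_bin carton pipe_coupling'.split():
    A=ctrl.pinpoint(l,'scene');B=ctrl.pinpoint(l,'top')
    print(l,[(np.array(d['xy']).round(1).tolist(),round(d['score'],2)) for d in A[:3]],[(np.array(d['xy']).round(1).tolist(),round(d['score'],2)) for d in B[:3]],
      tri([a,b],[A[0]['xy'],B[0]['xy']]) if A and B else None,[onz(b,d['xy'],0) for d in B[:3]])
o=ctrl.get_obs();print(o)
for i in (a,b): print(np.array(i['view']))
E
```

```text
case [([317.9, 222.8], 0.72)] [([239.7, 205.4], 0.92)] [570.6 143.    4.1] [array([576.2, 153.4,   0. ])]
lid_hinge [([349.5, 197.7], 0.91)] [([217.9, 204.1], 0.93), ([152.3, 247.4], 0.15)] [576.9 223.8  76.8] [array([582.4, 230.7,   0. ]), array([433.8, 462.7,   0. ])]
lid_edge [([365.2, 153.6], 0.56)] [([190.9, 207.1], 0.72), ([388.3, 207.8], 0.5)] [552.8 282.3 205.3] [array([573.6, 326.7,   0. ]), array([ 557.3, -371.2,    0. ])]
latch_grip [([304.3, 174.4], 0.77)] [([243.0, 243.8], 0.59)] [442.7 140.5  99.5] [array([440.4, 143.2,   0. ])]
pack_red [([232.9, 222.9], 0.75), ([158.8, 274.2], 0.74), ([302.1, 176.1], 0.71)] [([311.0, 234.7], 0.71), ([305.5, 199.9], 0.43)] [465.4 -99.3  15.5] [array([467.7, -96.3,   0. ]), array([591.2, -80. ,   0. ])]
pack_yellow [] [] None []
socket_steel [([256.8, 250.1], 0.74)] [([390.3, 207.0], 0.65), ([306.5, 199.7], 0.46)] [ 616.1 -235.4  142.5] [array([ 559.9, -378.3,    0. ]), array([591.8, -83.6,   0. ])]
socket_blue [] [([239.3, 206.3], 0.53), ([387.0, 208.8], 0.48)] None [array([573.1, 154.9,   0. ]), array([ 553.8, -366.5,    0. ])]
brush 
[... 2666 characters left out ...]
63.3], 0.51)] [ 363.9 -257.1   -3.8] [array([ 365. , -254.2,    0. ])]
{'t': 2.3, 'qpos': array([ 1.2,  0.4,  1.6, -0. ,  1.1, -0. ]), 'qvel': array([ 0.,  0., -0., -0., -0.,  0.]), 'joint_torque': array([  0. , -54.5, -27.4,   0.1,   0. ,  -0. ]), 'ee_pos': array([223. , 583.9, 222.7]), 'orientation': array([ 0.6,  3.1, -0. ]), 'ft_force': array([ 0.4, -1.1, -0.2]), 'moment': array([ 0., -0., -0.]), 'grasp_force': 0.0, 'width': 87.5911477810785}
[[   0.5    0.9    0.  -263.5]
 [   0.6   -0.3   -0.7 -270.3]
 [  -0.6    0.4   -0.7 1897.1]
 [   0.     0.     0.     1. ]]
[[  -0.    -1.    -0.    18.2]
 [  -1.     0.    -0.1  553.5]
 [   0.1    0.    -1.  1463. ]
 [   0.     0.     0.     1. ]]
```

View pics/s0.png

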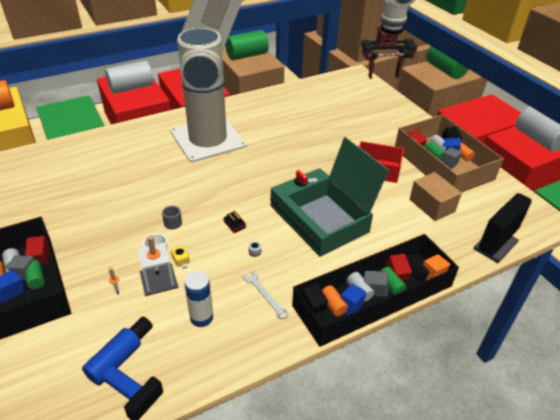

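View pics/t0.png

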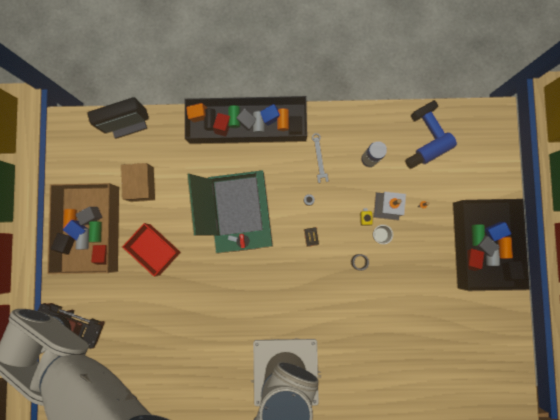

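```bash
python3 - <<'E'
from h import *
np.set_printoptions(precision=1,suppress=True)
a=snap('scene');b=snap('top')
c=cv2.resize(b['pixels'][160:275,180:440],None,fx=3,fy=3,interpolation=cv2.INTER_CUBIC)
d=cv2.resize(a['pixels'][135:310,100:400],None,fx=2.6,fy=2.6,interpolation=cv2.INTER_CUBIC)[:,:780]
cv2.imwrite('pics/c1.png',c);cv2.imwrite('pics/c2.png',d)
import pickle;pickle.dump((a,b),open('ab.pkl','wb'))
for n,im in(('scene',a),('top',b)):
  g=im['pixels'].astype(int)
  for l in ['case','pack_red','socket_steel','pot','stand','latch_grip']:
    for m in ctrl.masks_of(l,n)[:2]:
        r=m['region'];ys,xs=np.nonzero(r)
        print(n,l,round(m['score'],2),m['bbox'],r.sum(),xs.mean().round(1),ys.mean().round(1),cv2.minAreaRect(np.c_[xs,ys].astype(np.float32)),g[r].mean(0))
    
E
```

```text
scene case 0.88 [269.6, 136.7, 390.9, 257.3] 7854 332.3 199.3 ((336.98199462890625, 198.05413818359375), (91.14926147460938, 116.95396423339844), 55.222171783447266) [66.7 80.5 57.1]
scene pack_red 0.66 [223.8, 209.6, 245.9, 230.9] 321 234.5 221.0 ((235.00003051757812, 221.50003051757812), (21.920310974121094, 16.26345443725586), 45.0) [39.5 54.  73.2]
scene pack_red 0.54 [328.8, 134.8, 387.8, 215.1] 2513 357.8 174.9 ((356.6056213378906, 175.0143280029297), (65.04926300048828, 48.118995666503906), 37.47617721557617) [50.2 66.2 38.4]
scene socket_steel 0.45 [248.8, 239.5, 262.5, 255.6] 168 254.8 248.2 ((255.0, 248.0), (14.0, 12.0), 90.0) [122.9 130.4 129.7]
scene pot 0.65 [142.2, 232.3, 168.9, 245.1] 175 156.6 238.9 ((154.7970428466797, 238.97030639648438), (12.238958358764648, 24.278907775878906), 84.2894058227539) [175.6 192.5 195.1]
scene pot 0.59 [357.1, 137.2, 405.2, 181.0] 883 386.0 157.7 ((379.3150939941406, 161.65281677246094), (44.843544006347656, 36.05912399291992), 10.619654655456543) [ 28.4  34.7 146.4]
scene stand 0.79 [136.6, 242.3, 174.5, 294.2] 1450 157.2 270.9 ((155.5
[... 1195 characters left out ...]
9 ((308.5, 200.0), (10.0, 11.0), 90.0) [107.1 118.3 124. ]
top pot 0.55 [372.0, 224.7, 391.7, 245.3] 294 382.3 234.0 ((382.5000305175781, 234.00003051757812), (19.091880798339844, 17.677669525146484), 45.0) [138.  153.2 157.3]
top stand 0.68 [373.9, 191.9, 405.4, 221.2] 696 387.9 206.1 ((389.0286865234375, 205.68443298339844), (30.96322250366211, 26.889116287231445), 5.194429397583008) [116.6 124.3 130. ]
top stand 0.52 [362.1, 142.4, 385.1, 169.7] 448 373.1 154.1 ((373.0000305175781, 154.00001525878906), (16.970561981201172, 28.284271240234375), 45.0) [113.1 120.  124.1]
top latch_grip 0.67 [227.8, 233.1, 250.6, 245.9] 174 239.6 240.4 ((238.0, 241.0), (12.0, 20.0), 90.0) [ 71.2  80.9 114.2]
```

View pics/c1.png

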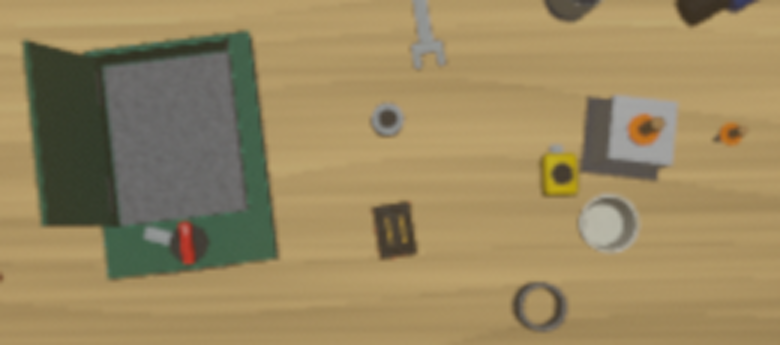

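View pics/c2.png

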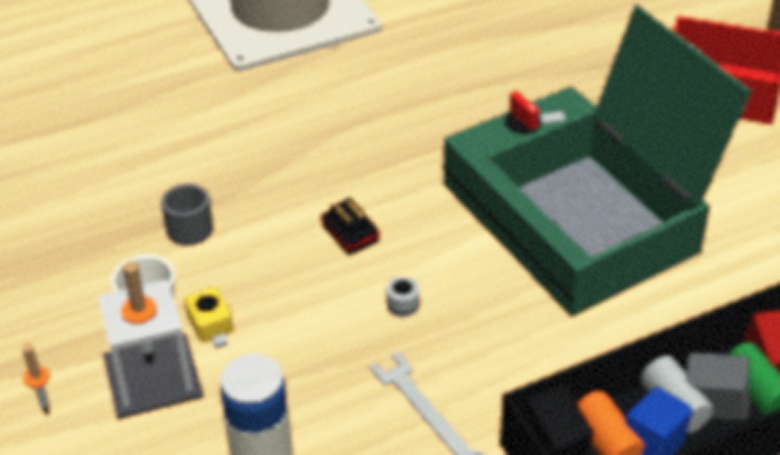

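```bash
cat > fit.py <<'E'
from h import *
from scipy.optimize import minimize
S=4
def hullmask(im,groups,box):
    x0,y0,x1,y1=box;m=np.zeros(((y1-y0)*S,(x1-x0)*S),np.uint8)
    for P in groups:
        q=np.array([proj(im,p) for p in P]);q=(q+0.5-[x0,y0])*S-0.5
        cv2.fillConvexPoly(m,cv2.convexHull((q*16).round().astype(np.int32)),1,shift=4)
    return cv2.resize(m.astype(np.float32),(x1-x0,y1-y0),interpolation=cv2.INTER_AREA)
def fit(ims,masks,model,x0,step):
    boxes=[]
    for m in masks:
        ys,xs=np.nonzero(m);boxes.append((max(xs.min()-15,0),max(ys.min()-15,0),min(xs.max()+15,560),min(ys.max()+15,420)))
    def cost(v):
        c=0
        for im,m,b in zip(ims,masks,boxes):
            h=hullmask(im,model(v),b);t=m[b[1]:b[3],b[0]:b[2]].astype(float)
            c+=np.abs(h-t).sum()/t.sum()
        return c
    x0=np.array(x0,float);sim=np.vstack([x0]+[x0+np.eye(len(x0))[i]*step[i] for i in range(len(x0))])
    r=minimize(cost,x0,method='Nelder-Mead',options=dict(initial_simplex=sim,xatol=.01,fatol=1e-5,maxiter=600));return r.x,r.fun
def pose(P,x,y,a):
    P=np.array(P,float);c,s=np.cos(a),np.sin(a);return np.c_[x+c*P[:,0]-s*P[:,1],y+s*P[:,0]+c*P[:,1],P[:,2]]
def boxp(x0,x1,y0,y1,z0,z1): return [(x,y,z) for x in(x0,x1) for y in(y0,y1) for z in(z0,z1)]
def cyl(r0,r1,z0,z1):
    t=np.linspace(0,2*np.pi,33);return [(r0*np.cos(i),r0*np.sin(i),z0) for i in t]+[(r1*np.cos(i),r1*np.sin(i),z1) for i in t]
def case(v):
    x,y,a,th=v[:4];L=[]
    for X in(-96,96):
        for r in(0,151):
            for h in(-4,4): L.append((X,82-r*np.cos(th)+h*np.sin(th),71+r*np.sin(th)+h*np.cos(th)))
    return [pose(boxp(-155,105,-95,95,0,75),x,y,a),pose(L,x,y,a)]
def pack(v): return [pose(boxp(-31,31,-22,22,0,24),*v),pose(boxp(-22,22,-15,15,0,38),*v)]
def sock(v): return [pose(cyl(19,19,0,30),v[0],v[1],0)]
def pot(v): return [pose(cyl(30,34,0,45),v[0],v[1],0)]
def can(v): return [pose(cyl(30,30,0,150),v[0],v[1],0)]
def green(im):
    g=im['pixels'].astype(int);m=((g[...,1]>=g[...,2]-2)).astype(np.uint8)
    return m
E
python3 - <<'E'
from fit import *
import pickle
np.set_printoptions(precision=3,suppress=True)
a,b=pickle.load(open('ab.pkl','rb'));ims=[a,b]
cam=['scene','top']
snap('scene');snap('top')
def best(l,near):
    out=[]
    for im,c in zip(ims,cam):
        M=ctrl.masks_of(l,c);p=proj(im,near)
        M=[m['region'] for m in M if np.hypot(*(np.argwhere(m['region']).mean(0)[::-1]-p))<15];out.append(M[0] if M else None)
    return out
def go(l,near,model,x0,st,k=None):
    M=best(l,near);ii=[i for i in range(2) if M[i] is not None and (k is None or i in k)]
    print(l,ii,fit([ims[i] for i in ii],[M[i] for i in ii],model,x0,st))
go('case',(560,170,60),case,(570,145,.09,1.9),(8,8,.05,.1))
ms=[]
for im,bx in((a,(262,130,392,262)),(b,(178,165,280,260))):
    m=green(im);z=np.zeros_like(m);z[bx[1]:bx[3],bx[0]:bx[2]]=1;m=m*z
    m=cv2.morphologyEx(m,cv2.MORPH_OPEN,np.ones((3,3)))
    c=max(cv2.findContours(m,cv2.RETR_EXTERNAL,cv2.CHAIN_APPROX_NONE)[0],key=cv2.contourArea);z[:]=0;cv2.drawContours(z,[c],-1,1,-1);ms.append(z.astype(bool))
for k in ([0,1],[0],[1]):print('green',k,[int(m.sum()) for m in ms],fit([ims[i] for i in k],[ms[i] for i in k],case,(570,145,.09,1.9),(8,8,.05,.1)))
v=fit(ims,ms,case,(570,145,.09,1.9),(8,8,.05,.1))[0]
go('pack_red',(466,-98,10),pack,(466,-98,.14),(5,5,.2))
go('pack_red',(466,-98,10),pack,(466,-98,.14),(5,5,.2),[1])
go('socket_steel',(585,-85,15),sock,(585,-85),(5,5))
go('socket_steel',(585,-85,15),sock,(585,-85),(5,5),[1])
go('pot',(460,-340,20),pot,(460,-340),(5,5),[1])
oc=[]
for im in ims:
    g=im['pixels'].astype(int);p=proj(im,(550,-365,102)).round().astype(int);m=np.zeros(g.shape[:2]);m[p[1]-14:p[1]+14,p[0]-14:p[0]+14]=1
    o=(g[...,2]-g[...,0]>110)&(m>0);ys,xs=np.nonzero(o);oc.append(((xs.min()+xs.max())/2,(ys.min()+ys.max())/2));print(o.sum(),oc[-1],xs.min(),xs.max(),ys.min(),ys.max())
print('collar',tri(ims,oc),onz(b,oc[1],104),onz(a,oc[0],104))
E
```

```text
case [0, 1] (array([573.024, 151.085,   0.103,   1.887]), np.float64(0.04492310873384611))
green [0, 1] [7559, 5366] (array([574.283, 151.327,   0.101,   1.869]), np.float64(0.09938801961283869))
green [0] [7559, 5366] (array([570.39 , 151.059,   0.086,   1.862]), np.float64(0.04012600873131367))
green [1] [7559, 5366] (array([575.019, 151.315,   0.109,   1.868]), np.float64(0.050316809541557955))
pack_red [0, 1] (array([460.134, -95.09 ,   0.086]), np.float64(0.24628372751499))
pack_red [1] (array([460.733, -94.546,   0.097]), np.float64(0.09758771929824561))
socket_steel [] (array([585., -85.]), np.float64(0.0))
socket_steel [] (array([585., -85.]), np.float64(0.0))
pot [1] (array([ 464.483, -337.721]), np.float64(0.07424242424242425))
81 (np.float64(153.0), np.float64(253.5)) 147 159 249 258
44 (np.float64(394.0), np.float64(202.5)) 390 398 198 207
collar [ 564.034 -366.649  105.186] [ 564.693 -365.422  104.   ] [ 562.032 -367.86   104.   ]
```

>>> apply_moves([
  [1,[0,0,0],[0,0,-0.08]],
  [1,[0,0,0],[0,0,-0.08]],
  [1,[0,0,0],[0,0,-0.08]],
])

```text
t: 4.08
ee_pos: [222.9, 583.9, 222.7]
orientation: [-0.026, 3.141, 0.0]
ft_force: [-0.9, -0.4, -0.2]
width: 87.9
grasp_force: 0.0
```

>>> apply_moves([
  [1,[0,0,0],[0,0,-0.05]],
  [1,[-0.229,-0.932,0],[0,0,0]],
  [1,[-0.229,-0.932,0],[0,0,0]],
  [1,[-0.229,-0.932,0],[0,0,0]],
  [1,[-0.229,-0.932,0],[0,0,0]],
  [1,[-0.229,-0.932,0],[0,0,0]],
  [1,[-0.229,-0.932,0],[0,0,0]],
  [1,[-0.229,-0.932,0],[0,0,0]],
])

```text
t: 5.08
ee_pos: [332.7, 264.9, 222.9]
orientation: [-0.143, 3.138, 0.001]
ft_force: [0.1, 0.8, -0.1]
width: 87.7
grasp_force: 0.0
```

>>> apply_moves([
  [1,[-0.229,-0.932,0],[0,0,0]],
  [1,[-0.229,-0.932,0],[0,0,0]],
  [1,[-0.229,-0.932,0],[0,0,0]],
  [1,[-0.229,-0.932,0],[0,0,0]],
  [1,[-0.229,-0.932,0],[0,0,0]],
  [1,[-0.229,-0.932,0],[0,0,0]],
  [1,[-0.229,-0.932,0],[0,0,0]],
  [1,[-0.229,-0.932,0],[0,0,0]],
])

```text
t: 6.08
ee_pos: [457.8, -98.4, 223.0]
orientation: [-0.142, 3.138, -0.0]
ft_force: [0.7, 1.0, 1.0]
width: 88.0
grasp_force: 0.0
```

```bash
cat >> h.py <<'E'
def to(p,p0=None):
    "tool-frame shift in units to world p"
    o=ctrl.get_obs();p0=o['ee_pos'] if p0 is None else np.array(p0,float)
    return (R.from_rotvec(o['orientation']).as_matrix().T@(np.array(p,float)-p0)/50).round(3)
E
python3 - <<'E'
from fit import *
np.set_printoptions(precision=2,suppress=True)
b=snap('top');a=snap('scene')
for l in('pack_red','socket_steel','pot'):
  for c,im in(('top',b),('scene',a)):
    for d in ctrl.pinpoint(l,c)[:2]: print(l,c,d['xy'],round(d['score'],2),onz(im,d['xy'],0))
for l in('pack_red','socket_steel'):
    for m in ctrl.masks_of(l,'top'):
        if m['region'].sum()<400 : print(l,m['bbox'],onz(b,np.argwhere(m['region']).mean(0)[::-1],15))
for m in ctrl.masks_of('socket_steel','scene'):
    if m['region'].sum()<400 : print(m['bbox'],onz(a,np.argwhere(m['region']).mean(0)[::-1],15))
o=ctrl.get_obs();print(o['ee_pos'],o['orientation'],o['qpos'],to((461,-95,80)))
E
```

```text
pack_red scene [234.4, 224.5] 0.67 [456.84 -95.85   0.  ]
pack_red scene [314.9, 223.5] 0.6 [561.99 124.95   0.  ]
socket_steel top [304.8, 198.2] 0.51 [597.27 -77.67   0.  ]
socket_steel scene [257.2, 252.8] 0.76 [592.53 -85.47   0.  ]
socket_steel scene [156.7, 250.0] 0.58 [ 453.88 -337.63    0.  ]
pot top [378.1, 233.6] 0.86 [ 467.06 -331.69    0.  ]
pot scene [156.5, 251.5] 0.5 [ 459.26 -339.97    0.  ]
pack_red [371.7, 224.6, 391.7, 247.7] [ 464.14 -341.89   15.  ]
socket_steel [300.5, 193.3, 312.5, 206.5] [589.78 -88.66  15.  ]
[171.1, 243.6, 187.5, 270.0] [ 521.47 -288.61   15.  ]
[251.1, 239.5, 261.2, 259.2] [587.78 -90.02  15.  ]
[457.16 -95.86 222.74] [ 0.14 -3.14 -0.  ] [-0.23  0.19  1.97  0.    0.98 -1.9 ] [-0.08  0.01  2.85]
```

>>> apply_moves([
  [1,[-0.06,0,0.9],[0,0,0]],
  [1,[0,0,0.9],[0,0,0]],
  [1,[0,0,0.9],[0,0,0]],
  [1,[0,0,0.8],[0,0,0]],
  [1,[0,0,0.5],[0,0,0]],
  [1,[0,0,0.35],[0,0,0]],
  [1,[0,0,0],[0,0,0]],
])

```text
t: 7.5
ee_pos: [459.5, -95.8, 4.2]
orientation: [0.143, -3.136, -0.001]
ft_force: [0.4, -0.2, -0.1]
width: 87.7
grasp_force: 0.0
```

>>> apply_moves([
  [-1,[0,0,0],[0,0,0]],
  [-1,[0,0,0],[0,0,0]],
  [-1,[0,0,0],[0,0,0]],
  [-1,[0,0,0],[0,0,0]],
  [-1,[0,0,0],[0,0,0]],
  [-1,[0,0,0],[0,0,0]],
  [-1,[0,0,0],[0,0,0]],
  [-1,[0,0,0],[0,0,0]],
])

```text
t: 8.5
ee_pos: [460.5, -96.6, 5.4]
orientation: [-0.142, 3.138, -0.0]
ft_force: [-1.6, -0.9, 5.8]
width: 44.1
grasp_force: 29.8
```

>>> apply_moves([
  [-1,[0,0,-0.5],[0,0,0]],
  [-1,[0,0,-0.8],[0,0,0]],
  [-1,[0,0,-0.8],[0,0,0]],
  [-1,[0,0,-0.8],[0,0,0]],
  [-1,[-0.4,0.5,0],[0,0,0]],
  [-1,[-0.6,0.75,0],[0,0,0]],
  [-1,[-0.6,0.75,0],[0,0,0]],
  [-1,[-0.6,0.75,0],[0,0,0]],
])

```text
t: 9.5
ee_pos: [557.5, 51.8, 149.7]
orientation: [0.142, -3.137, 0.0]
ft_force: [0.9, -0.3, -1.3]
width: 43.7
grasp_force: 29.8
```

>>> apply_moves([
  [-1,[-0.6,0.75,0],[0,0,0]],
  [-1,[-0.5,0.65,0],[0,0,0]],
  [-1,[-0.29,0.34,0],[0,0,0]],
  [-1,[0,0,0],[0,0,0]],
  [-1,[0,0,0],[0,0,0]],
])

```text
t: 10.12
ee_pos: [617.6, 142.8, 149.4]
orientation: [0.142, -3.136, 0.001]
ft_force: [-0.9, 0.1, -1.5]
width: 43.6
grasp_force: 29.8
```

```bash
python3 - <<'E'
from fit import *
np.set_printoptions(precision=2,suppress=True)
a=snap('scene');b=snap('top')
o=ctrl.get_obs();print(o['ee_pos'],o['width'],to((619,143.5,11)))
for im in(a,b):
    cs=(573,151,.101,1.87);g=im['pixels']
    for h in case(cs):
        pass
big=[]
for im,bx in((a,(250,90,410,270)),(b,(170,150,330,270))):
    g=cv2.resize(im['pixels'][bx[1]:bx[3],bx[0]:bx[2]],None,fx=3,fy=3,interpolation=cv2.INTER_CUBIC)
    P=pose(boxp(-155,105,-95,95,0,75),573,151,.101);Q=pose([(-80,-69.5,75),(80,-69.5,75),(-126,0,97),(0,82,71)],573,151,.101);F=pose([(-97,-70,5),(97,-70,5),(97,85,5),(-97,85,5)],573,151,.101)
    f=lambda p:tuple(((proj(im,p)+.5-bx[:2])*3).astype(int))
    for i in range(8):
        for k in(1,2,4):
            if not i&k: cv2.line(g,f(P[i]),f(P[i|k]),(255,0,255),1)
    for i in range(4): cv2.line(g,f(F[i]),f(F[(i+1)%4]),(0,255,255),1)
    for q in Q: cv2.circle(g,f(q),2,(255,255,0),-1)
    big.append(cv2.resize(cv2.copyMakeBorder(g,0,max(0,540-g.shape[0]),0,0,0),(400,450)))
cv2.imwrite('pics/ov.png',np.hstack(big))
E
```

```text
[617.88 142.47 149.83] 44.08150112502201 [-0.03  0.02  2.78]
```

View pics/ov.png

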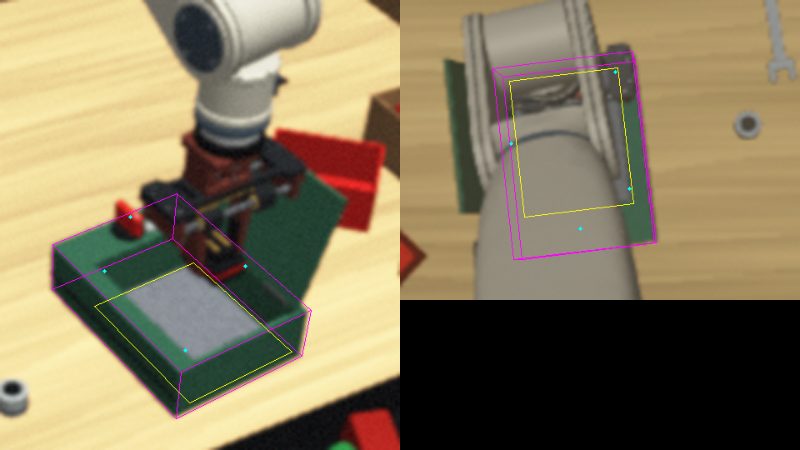

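>>> apply_moves([
  [-1,[-0.03,0.02,0.7],[0,0,0]],
  [-1,[0,0,0.7],[0,0,0]],
  [-1,[0,0,0.7],[0,0,0]],
  [-1,[0,0,0.4],[0,0,0]],
  [-1,[0,0,0.24],[0,0,0]],
  [-1,[0,0,0],[0,0,0]],
  [0.36,[0,0,0],[0,0,0]],
  [0.36,[0,0,0],[0,0,0]],
])

```text
t: 11.22
ee_pos: [621.2, 144.8, 14.6]
orientation: [-0.143, 3.136, 0.001]
ft_force: [0.3, -0.3, -0.7]
width: 58.7
grasp_force: 0.0
```

>>> apply_moves([
  [0.36,[0,0,0],[0,0,0]],
  [0.36,[0,0,-0.5],[0,0,0]],
  [0.36,[0,0,-0.8],[0,0,0]],
  [0.36,[0,0,-0.8],[0,0,0]],
  [0.36,[0,0,-0.8],[0,0,0]],
  [0.36,[0.0,-0.3,0],[0,0,0]],
  [0.36,[0,0,0],[0,0,0]],
])

```text
t: 12.1
ee_pos: [621.1, 128.6, 157.8]
orientation: [0.141, -3.138, 0.0]
ft_force: [-0.1, 0.3, -0.3]
width: 59.8
grasp_force: 0.0
```

```bash
python3 - <<'E'
from fit import *
np.set_printoptions(precision=2,suppress=True)
o=ctrl.get_obs();print(o['ee_pos'],o['width'],to((588,-87,150)))
E
```

```text
[621.06 128.56 157.79] 59.8034690301948 [ 1.04 -4.24  0.16]
```

>>> apply_moves([
  [1,[0.2,-0.85,0],[0,0,0]],
  [1,[0.2,-0.85,0],[0,0,0]],
  [1,[0.2,-0.85,0],[0,0,0]],
  [1,[0.2,-0.85,0],[0,0,0]],
  [1,[0.2,-0.85,0],[0,0,0]],
  [1,[0,0,0],[0,0,0]],
])

```text
t: 12.85
ee_pos: [589.4, -88.8, 156.4]
orientation: [0.136, -3.136, -0.001]
ft_force: [-0.7, -0.2, 1.1]
width: 87.9
grasp_force: 0.0
```

```bash
python3 - <<'E'
from fit import *
np.set_printoptions(precision=2,suppress=True)
a=snap('scene');b=snap('top')
for c,im in(('top',b),('scene',a)):
  for m in ctrl.masks_of('socket_steel',c):
    if m['region'].sum()<400 : print(c,m['bbox'],m['region'].sum(),onz(im,np.argwhere(m['region']).mean(0)[::-1],15))
o=ctrl.get_obs();print(o['ee_pos'],o['width'],to((589,-88,6)))
g=cv2.resize(a['pixels'][130:270,220:380],None,fx=4,fy=4,interpolation=cv2.INTER_CUBIC)
cv2.imwrite('pics/p3.png',g)
E
```

```text
scene [251.0, 238.0, 261.1, 256.1] 183 [587.46 -89.75  15.  ]
[590.63 -85.52 157.35] 87.82796979251147 [ 0.03 -0.05  3.03]
```

View pics/p3.png

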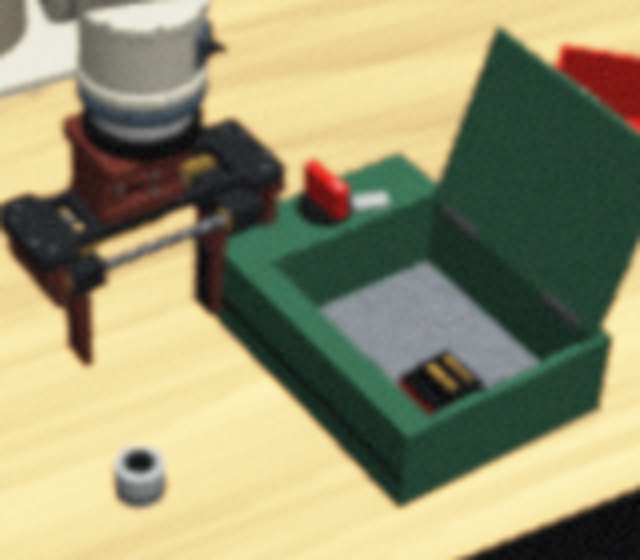

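>>> apply_moves([
  [1,[0.03,-0.05,0.8],[0,0,0]],
  [1,[0,0,0.8],[0,0,0]],
  [1,[0,0,0.7],[0,0,0]],
  [1,[0,0,0.45],[0,0,0]],
  [1,[0,0,0.25],[0,0,0]],
  [1,[0,0,0],[0,0,0]],
])

```text
t: 13.8
ee_pos: [589.3, -88.3, 7.5]
orientation: [0.144, -3.137, -0.0]
ft_force: [-0.8, 0.6, 1.1]
width: 87.7
grasp_force: 0.0
```

>>> apply_moves([
  [-1,[0,0,0],[0,0,0]],
  [-1,[0,0,0],[0,0,0]],
  [-1,[0,0,0],[0,0,0]],
  [-1,[0,0,0],[0,0,0]],
  [-1,[0,0,0],[0,0,0]],
  [-1,[0,0,0],[0,0,0]],
  [-1,[0,0,0],[0,0,0]],
  [-1,[0,0,0],[0,0,0]],
])

```text
t: 14.8
ee_pos: [589.9, -89.4, 8.4]
orientation: [-0.143, 3.138, -0.0]
ft_force: [0.6, -1.9, 3.7]
width: 37.0
grasp_force: 30.0
```

```bash
python3 - <<'E'
from fit import *
o=ctrl.get_obs();print(o['ee_pos'],o['width'],o['grasp_force'],to((534.4,135,150)))
E
```

```text
[589.88536588 -89.35558492   8.35459467] 37.017640201472766 30.000561475753784 [ 0.697  4.568 -2.834]
```

>>> apply_moves([
  [-1,[0,0,-0.6],[0,0,0]],
  [-1,[0,0,-0.8],[0,0,0]],
  [-1,[0,0,-0.8],[0,0,0]],
  [-1,[0,0,-0.63],[0,0,0]],
  [-1,[0.1,0.67,0],[0,0,0]],
  [-1,[0.1,0.8,0],[0,0,0]],
  [-1,[0.1,0.8,0],[0,0,0]],
  [-1,[0.1,0.8,0],[0,0,0]],
])

```text
t: 15.8
ee_pos: [554.8, 63.2, 149.1]
orientation: [0.142, -3.137, -0.0]
ft_force: [0.4, 0.3, -1.8]
width: 37.6
grasp_force: 30.0
```

>>> apply_moves([
  [-1,[0.1,0.8,0],[0,0,0]],
  [-1,[0.2,0.7,0],[0,0,0]],
  [-1,[0,0,0],[0,0,0]],
  [-1,[0,0,0.7],[0,0,0]],
  [-1,[0,0,0.8],[0,0,0]],
  [-1,[0,0,0.8],[0,0,0]],
  [-1,[0,0,0.35],[0,0,0]],
  [-1,[0,0,0],[0,0,0]],
])

```text
t: 16.8
ee_pos: [533.5, 134.6, 16.2]
orientation: [0.142, -3.136, 0.001]
ft_force: [-0.4, 0.5, -0.8]
width: 37.2
grasp_force: 30.0
```

```bash
python3 - <<'E'
from fit import *
o=ctrl.get_obs();print(o['ee_pos'],o['ft_force'],o['width'],o['grasp_force'],to((534.4,135,13)))
E
```

```text
[533.49331921 134.59574549  16.23844326] [-0.37454681  0.46479648 -0.8238248 ] 37.15427022596681 29.999552071094513 [-0.019  0.006  0.065]
```

>>> apply_moves([
  [-1,[0,0,0.05],[0,0,0]],
  [0.36,[0,0,0],[0,0,0]],
  [0.36,[0,0,0],[0,0,0]],
  [0.36,[0,0,0],[0,0,0]],
  [0.36,[0,0,-0.5],[0,0,0]],
  [0.36,[0,0,-0.8],[0,0,0]],
  [0.36,[0,0,-0.9],[0,0,0]],
  [0.36,[0,0,-0.9],[0,0,0]],
])

```text
t: 17.8
ee_pos: [533.9, 135.2, 171.3]
orientation: [-0.143, 3.138, 0.0]
ft_force: [1.2, -0.1, -0.6]
width: 59.9
grasp_force: 0.0
```

>>> apply_moves([
  [-1,[0,0,-1],[0,0,0]],
  [-1,[0,0,-1],[0,0,0]],
  [-1,[0,0,-0.6],[0,0,0.11]],
  [-1,[0,0,0],[0,0,0.11]],
  [-1,[0,0,0],[0,0,0.11]],
  [-1,[0,0,0],[0,0,0.11]],
  [-1,[0,0,0],[0,0,0.11]],
  [-1,[0,0,0],[0,0,0.11]],
])

```text
t: 18.8
ee_pos: [533.9, 135.2, 299.9]
orientation: [1.439, 2.793, 0.0]
ft_force: [0.2, -0.5, 0.3]
width: 0.5
grasp_force: 0.0
```

>>> apply_moves([
  [-1,[0,0,0],[0,0,0.11]],
  [-1,[0,0,0],[0,0,0.11]],
  [-1,[0,0,0],[0,0,0.12]],
  [-1,[0,0,0],[0,0,0]],
])

```text
t: 19.3
ee_pos: [534.0, 135.2, 299.8]
orientation: [2.115, 2.323, 0.0]
ft_force: [0.2, -0.5, -0.2]
width: 0.2
grasp_force: 0.0
```

```bash
python3 - <<'E'
from fit import *
a=snap('scene');b=snap('top')
o=ctrl.get_obs();M=R.from_rotvec(o['orientation']).as_matrix();print(o['ee_pos'],M.round(3),o['qpos'],to((556.4,315,300)))
g=cv2.resize(a['pixels'][90:270,220:420],None,fx=3,fy=3,interpolation=cv2.INTER_CUBIC)
cv2.imwrite('pics/p4.png',g)
E
```

```text
[534.00365406 135.21990392 299.79420514] [[-0.096  0.995  0.   ]
 [ 0.995  0.096  0.   ]
 [-0.     0.    -1.   ]] [ 2.26412315e-01  2.30656358e-01  1.71852325e+00 -2.02910679e-05
  1.19233015e+00  1.30682151e-01] [ 3.536  0.79  -0.004]
```

View pics/p4.png

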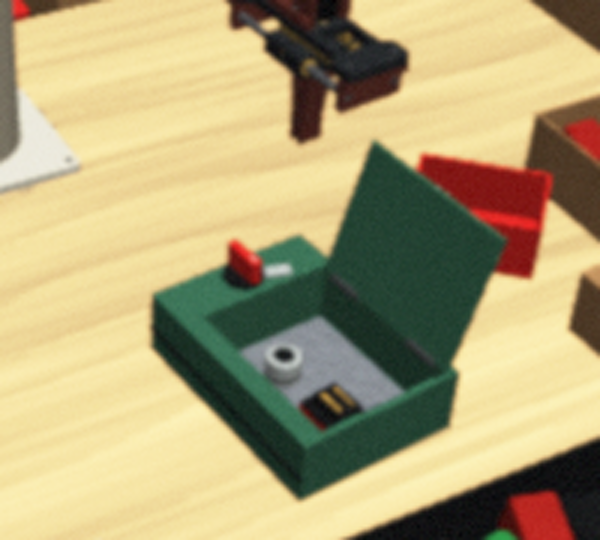

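>>> apply_moves([
  [-1,[0.7,0.2,0],[0,0,0]],
  [-1,[0.9,0.2,0],[0,0,0]],
  [-1,[0.9,0.2,0],[0,0,0]],
  [-1,[0.9,0.2,0],[0,0,0]],
  [-1,[0.14,0,0.7],[0,0,0]],
  [-1,[0,0,0.8],[0,0,0]],
  [-1,[0,0,0.7],[0,0,0]],
  [-1,[0,0,0],[0,0,0]],
])

```text
t: 20.4
ee_pos: [555.9, 314.3, 186.9]
orientation: [-2.113, -2.322, 0.009]
ft_force: [-0.3, -1.1, 1.0]
width: 0.7
grasp_force: 0.0
```

>>> apply_moves([
  [-1,[-0.3,0,0],[0,0,0]],
  [-1,[-0.36,0,0],[0,0,0]],
  [-1,[-0.36,0,0],[0,0,0]],
  [-1,[-0.36,0,0],[0,0,0]],
  [-1,[-0.31,0,0.02],[0,0,0]],
  [-1,[-0.31,0,0.02],[0,0,0]],
  [-1,[-0.3,0,0.11],[0,0,0]],
  [-1,[-0.3,0,0.11],[0,0,0]],
])

```text
t: 21.4
ee_pos: [569.6, 184.7, 176.1]
orientation: [-2.117, -2.321, 0.001]
ft_force: [0.1, 1.5, -0.0]
width: 0.5
grasp_force: 0.8
```

```bash
cat >> h.py <<'E'
def cs(p,c=(573,151,.101)):
    d=np.array(p[:2])-c[:2];k,s=np.cos(c[2]),np.sin(c[2]);return np.array([k*d[0]+s*d[1],-s*d[0]+k*d[1],p[2]]).round(1)
def cw(x,y,z,c=(573,151,.101)):
    k,s=np.cos(c[2]),np.sin(c[2]);return np.array([c[0]+k*x-s*y,c[1]+s*x+k*y,z])
E
python3 - <<'E'
from fit import *
a=snap('scene')
o=ctrl.get_obs();print(o['ee_pos'],cs(o['ee_pos']),o['ft_force'])
g=cv2.resize(a['pixels'][90:270,220:420],None,fx=3,fy=3,interpolation=cv2.INTER_CUBIC)
cv2.imwrite('pics/p5.png',g)
E
```

```text
[569.05085131 182.97721963 175.15115959] [ -0.7  32.2 175.2] [-0.34839109 -1.11387915 -0.42286601]
```

View pics/p5.png

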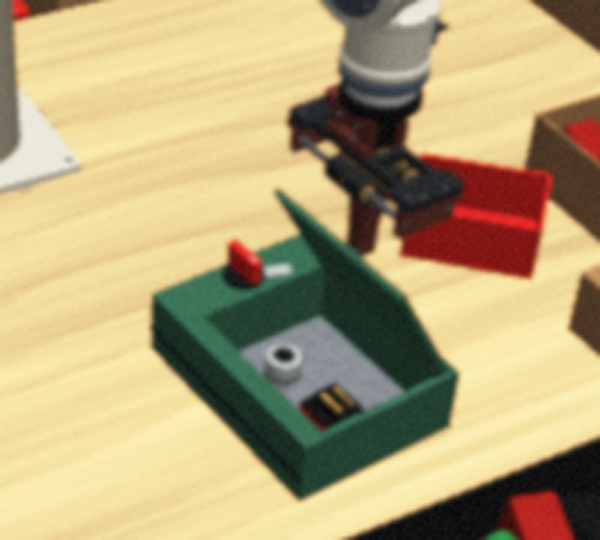

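The lid is swinging forward as planned; I carry on along the arc.

>>> apply_moves([
  [-1,[-0.255,0,0.183],[0,0,0]],
  [-1,[-0.255,0,0.183],[0,0,0]],
  [-1,[-0.2,0,0.242],[0,0,0]],
  [-1,[-0.2,0,0.242],[0,0,0]],
  [-1,[-0.15,0,0.285],[0,0,0]],
  [-1,[-0.15,0,0.285],[0,0,0]],
  [-1,[-0.067,0,0.2],[0,0,0]],
  [-1,[-0.067,0,0.2],[0,0,0]],
])

```text
t: 22.45
ee_pos: [575.7, 118.6, 84.9]
orientation: [-2.117, -2.321, 0.0]
ft_force: [0.5, 0.4, 0.4]
width: 0.3
grasp_force: 0.4
```

>>> apply_moves([
  [-1,[-0.05,0,0.1],[0,0,0]],
  [-1,[0,0,0.04],[0,0,0]],
  [-1,[0,0,0],[0,0,0]],
])

```text
t: 22.82
ee_pos: [576.1, 116.4, 78.7]
orientation: [2.117, 2.321, 0.0]
ft_force: [-0.1, -0.5, 0.2]
width: 0.3
grasp_force: 0.0
```

```bash
python3 - <<'E'
from fit import *
o=ctrl.get_obs();print(o['ee_pos'],cs(o['ee_pos']),o['ft_force'])
E
```

```text
[576.09537801 116.35633513  78.74887547] [ -0.4 -34.8  78.7] [-0.11657102 -0.50279611  0.19700152]
```

>>> apply_moves([
  [-1,[-0.1,0,0.06],[0,0,0]],
  [-1,[-0.1,0,0.06],[0,0,0]],
  [-1,[0,0,0.04],[0,0,0]],
  [-1,[0,0,0],[0,0,0]],
  [-1,[0,0,0],[0,0,0]],
])

```text
t: 23.45
ee_pos: [577.8, 108.6, 74.9]
orientation: [-2.118, -2.319, -0.007]
ft_force: [-12.8, 10.5, 36.4]
width: 0.2
grasp_force: 18.4
```

```bash
python3 - <<'E'
from fit import *
a=snap('scene')
o=ctrl.get_obs();print(o['ee_pos'],cs(o['ee_pos']),o['ft_force'])
g=cv2.resize(a['pixels'][90:270,220:420],None,fx=3,fy=3,interpolation=cv2.INTER_CUBIC)
cv2.imwrite('pics/p6.png',g)
E
```

```text
[577.80495844 108.67442633  74.89811993] [  0.5 -42.6  74.9] [-12.44777294  11.47176623  37.10610001]
```

View pics/p6.png

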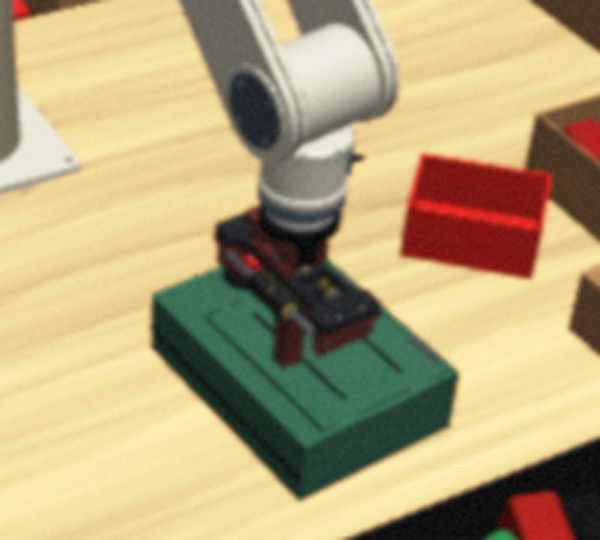

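>>> apply_moves([
  [-1,[0,0,-0.1],[0,0,0]],
  [-1,[0,0,-0.7],[0,0,0]],
  [-1,[0,0,-0.8],[0,0,0]],
  [-1,[0,0,-0.8],[0,0,0]],
  [-1,[-0.55,-0.7,-0.5],[0,0,0]],
  [-1,[-0.6,-0.7,0],[0,0,0]],
  [-1,[-0.6,-0.7,0],[0,0,0]],
  [-1,[-0.57,-0.7,0],[0,0,0]],
])

```text
t: 24.5
ee_pos: [447.0, -23.2, 215.7]
orientation: [2.117, 2.321, -0.0]
ft_force: [0.8, -0.1, 0.0]
width: 0.6
grasp_force: 0.0
```

>>> apply_moves([
  [-1,[0,0,0],[0,0,-0.11]],
  [-1,[0,0,0],[0,0,-0.11]],
  [-1,[0,0,0],[0,0,-0.11]],
  [-1,[0,0,0],[0,0,-0.11]],
  [-1,[0,0,0],[0,0,-0.11]],
  [-1,[0,0,0],[0,0,-0.11]],
  [-1,[0,0,0],[0,0,-0.11]],
  [-1,[0,0,0],[0,0,-0.11]],
])

```text
t: 25.5
ee_pos: [448.0, -22.3, 215.6]
orientation: [-0.143, -3.138, 0.0]
ft_force: [-0.1, -0.1, 0.1]
width: 0.5
grasp_force: 0.0
```

>>> apply_moves([
  [0,[0,0,0],[0,0,-0.12]],
  [0,[0,0,0],[0,0,0]],
])

```text
t: 25.75
ee_pos: [448.0, -22.3, 215.6]
orientation: [0.14, -3.138, 0.0]
ft_force: [-0.9, -0.5, 0.3]
width: 17.4
grasp_force: 0.0
```

```bash
python3 - <<'E'
from fit import *
import pickle
np.set_printoptions(precision=2,suppress=True)
a=snap('scene');b=snap('top');pickle.dump((a,b),open('ab2.pkl','wb'))
def cbox(v): return [pose(boxp(-155,105,-95,95,0,75),*v)]
for k,im,c in((0,a,'scene'),(1,b,'top')):
    M=[m for m in ctrl.masks_of('case',c) if m['region'].sum()>1500]
    if M: print(c,M[0]['region'].sum(),fit([im],[M[0]['region']],cbox,(573,151,.1),(5,5,.03)))
    for l in('latch_grip','seam0','seam1','seam2','seam3','seam4','lid_hinge','lid_edge','case'):
        z=dict(latch_grip=97,lid_hinge=71,case=0).get(l,75)
        print(c,l,[(round(d['score'],2),cs(onz(im,d['xy'],z)).tolist()) for d in ctrl.pinpoint(l,c)[:3]])
    g=im['pixels'].astype(int);p=proj(im,cw(-126,0,97)).astype(int)
    m=np.zeros(g.shape[:2],bool);m[p[1]-15:p[1]+15,p[0]-15:p[0]+15]=1
    r=m&(g[...,2]-g[...,1]>60)&(g[...,2]-g[...,0]>60);ys,xs=np.nonzero(r)
    print('red',r.sum(),cs(onz(im,(xs.mean(),ys.mean()),97)),cs(onz(im,((xs.min()+xs.max())/2,(ys.min()+ys.max())/2),97)))
o=ctrl.get_obs();print(o['ee_pos'],o['orientation'],o['width'])
g=cv2.resize(b['pixels'][160:265,170:290],None,fx=4,fy=4,interpolation=cv2.INTER_CUBIC)
f=lambda p:tuple(((proj(b,p)+.5-(170,160))*4).astype(int))
for i in range(5): cv2.circle(g,f(cw(-80+40*i,-69.5,75)),1,(255,255,0),-1)
cv2.circle(g,f(cw(-126,0,97)),1,(255,255,0),-1)
cv2.imwrite('pics/p7.png',g)
E
```

```text
scene 5608 (array([572.44, 150.14,   0.11]), np.float64(0.022779957203994294))
scene latch_grip [(0.74, [-118.7, 3.2, 97.0]), (0.62, [62.0, -84.0, 97.0])]
scene seam0 [(0.9, [-53.2, -60.6, 75.0]), (0.78, [41.3, -65.9, 75.0]), (0.77, [-78.4, -86.5, 75.0])]
scene seam1 [(0.9, [-53.2, -60.6, 75.0]), (0.78, [41.3, -65.9, 75.0]), (0.77, [-78.4, -86.5, 75.0])]
scene seam2 [(0.9, [-53.2, -60.6, 75.0]), (0.78, [41.3, -65.9, 75.0]), (0.77, [-78.4, -86.5, 75.0])]
scene seam3 [(0.9, [-53.2, -60.6, 75.0]), (0.78, [41.3, -65.9, 75.0]), (0.77, [-78.4, -86.5, 75.0])]
scene seam4 [(0.9, [-53.2, -60.6, 75.0]), (0.78, [41.3, -65.9, 75.0]), (0.77, [-78.4, -86.5, 75.0])]
scene lid_hinge [(0.76, [4.3, 86.4, 71.0]), (0.59, [181.9, -324.7, 71.0]), (0.24, [-31.5, -444.8, 71.0])]
scene lid_edge [(0.73, [-2.3, -61.3, 75.0]), (0.37, [53.0, -42.6, 75.0])]
scene case [(0.85, [-11.0, 4.2, 0.0]), (0.69, [-127.4, -10.8, 0.0])]
red 103 [-126.8   -1.7   97. ] [-126.4   -2.7   97. ]
top 4038 (array([573.44, 151.47,   0.1 ]), np.float64(0.10772659732540862))
top latch_grip [(0.72, [-125.5, -8.2, 97.0]), (0.18, [-160.3, -460.6, 97.0])]
top seam0 [(0.95, [-47.4, -66.9, 75.0]), (0.89, [41.9, -67.4, 75.0]), (0.88, [6.8, -68.8, 75.0])]
top seam1 [(0.95, [-47.4, -66.9, 75.0]), (0.89, [41.9, -67.4, 75.0]), (0.88, [6.8, -68.8, 75.0])]
top seam2 [(0.95, [-47.4, -66.9, 75.0]), (0.89, [41.9, -67.4, 75.0]), (0.88, [6.8, -68.8, 75.0])]
top seam3 [(0.95, [-47.4, -66.9, 75.0]), (0.89, [41.9, -67.4, 75.0]), (0.88, [6.8, -68.8, 75.0])]
top seam4 [(0.95, [-47.4, -66.9, 75.0]), (0.89, [41.9, -67.4, 75.0]), (0.88, [6.8, -68.8, 75.0])]
top lid_hinge [(0.92, [-0.4, 76.2, 71.0])]
top lid_edge [(0.58, [-1.6, -59.0, 75.0])]
top case [(0.88, [2.0, 7.6, 0.0]), (0.3, [116.3, 336.2, 0.0])]
red 56 [-124.3   -0.9   97. ] [-124.1   -1.8   97. ]
[448.15 -22.01 215.68] [ 0.14 -3.14  0.  ] 43.96716370526282
```

View pics/p7.png

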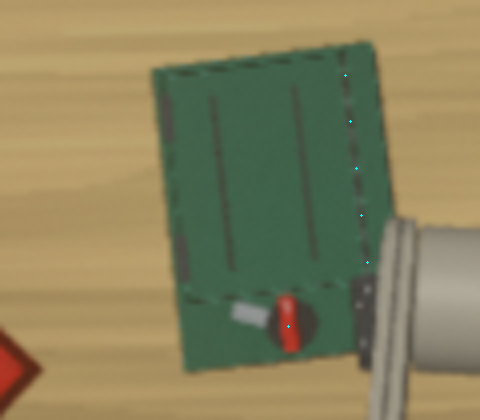

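```bash
python3 - <<'E'
from fit import *
print(to((448.2,137.4,200)))
E
```

```text
[-0.29   3.175  0.313]
```

>>> apply_moves([
  [0,[-0.07,0.75,0],[0,0,0]],
  [0,[-0.07,0.85,0],[0,0,0]],
  [0,[-0.07,0.85,0],[0,0,0]],
  [0,[-0.08,0.72,0.3],[0,0,0]],
  [0,[0,0,0.6],[0,0,0]],
  [0,[0,0,0],[0,0,0]],
])

```text
t: 27.6
ee_pos: [446.7, 137.1, 169.2]
orientation: [0.144, -3.134, 0.002]
ft_force: [-0.1, 0.1, -0.1]
width: 44.0
grasp_force: 0.0
```

```bash
python3 - <<'E'
from fit import *
o=ctrl.get_obs();print(o['ee_pos'],o['width'],to((448.2,137.4,86)))
E
```

```text
[446.65719549 137.11471029 169.15994668] 43.966517423682795 [-0.038  0.004  1.663]
```

>>> apply_moves([
  [0,[-0.03,0,0.6],[0,0,0]],
  [0,[0,0,0.6],[0,0,0]],
  [0,[0,0,0.3],[0,0,0]],
  [0,[0,0,0.16],[0,0,0]],
  [0,[0,0,0],[0,0,0]],
  [-1,[0,0,0],[0,0,0]],
  [-1,[0,0,0],[0,0,0]],
  [-1,[0,0,0],[0,0,0]],
])

```text
t: 28.6
ee_pos: [450.0, 137.3, 88.1]
orientation: [-0.143, 3.138, -0.0]
ft_force: [1.6, -13.0, 3.9]
width: 17.4
grasp_force: 7.0
```

>>> apply_moves([
  [-1,[0,0,0],[0,0,0]],
  [-1,[0,0,0],[0,0,0]],
  [-1,[0,0,0],[0,0,0]],
  [-1,[0,0,0],[0,0,0]],
  [-1,[0,0,0],[0,0,0]],
  [-1,[0,0,0],[0,0,0]],
])

```text
t: 29.35
ee_pos: [450.2, 134.7, 88.1]
orientation: [-0.146, 3.138, -0.006]
ft_force: [3.3, -20.9, 5.4]
width: 11.5
grasp_force: 30.0
```

>>> apply_moves([
  [-1,[0,-0.03,0],[0,0,0]],
  [-1,[0,-0.03,0],[0,0,0]],
  [-1,[0,0,0],[0,0,0]],
  [-1,[0,0,0],[0,0,0]],
])

```text
t: 29.85
ee_pos: [450.2, 134.4, 88.1]
orientation: [-0.143, 3.138, 0.0]
ft_force: [-0.9, -2.1, 6.9]
width: 11.9
grasp_force: 30.0
```

>>> apply_moves([
  [-1,[0,0,0],[0,0,0.1]],
  [-1,[0,0,0],[0,0,0.1]],
  [-1,[0,0,0],[0,0,0.1]],
  [-1,[0,0,0],[0,0,0.1]],
  [-1,[0,0,0],[0,0,0]],
])

```text
t: 30.48
ee_pos: [449.8, 132.5, 88.1]
orientation: [0.835, 3.029, -0.005]
ft_force: [-0.8, -15.2, 10.5]
width: 11.6
grasp_force: 30.0
```

>>> apply_moves([
  [-1,[0.06,-0.05,0],[0,0,0]],
  [-1,[0,0,0],[0,0,0.1]],
  [-1,[0,0,0],[0,0,0.1]],
  [-1,[0,0,0],[0,0,0]],
])

```text
t: 30.98
ee_pos: [448.9, 131.8, 88.2]
orientation: [1.295, 2.856, -0.0]
ft_force: [10.2, -20.0, -0.4]
width: 11.9
grasp_force: 30.0
```

>>> apply_moves([
  [-1,[-0.05,-0.02,0],[0,0,0]],
  [-1,[0,0,0],[0,0,0.08]],
  [-1,[0,0,0],[0,0,0.06]],
  [-1,[0,0,0],[0,0,0]],
])

```text
t: 31.48
ee_pos: [448.4, 131.1, 88.1]
orientation: [1.604, 2.699, 0.002]
ft_force: [3.2, -4.5, 1.6]
width: 11.8
grasp_force: 30.0
```

```bash
python3 - <<'E'
from fit import *
o=ctrl.get_obs();M=R.from_rotvec(o['orientation']).as_matrix();print(o['ee_pos'],o['ft_force'],M.T@o['ft_force'],o['moment'],np.degrees(np.arctan2(M[1,1],M[0,1])),o['qpos'])
E
```

```text
[448.40937655 131.12301881  88.12266791] [ 3.19288359 -4.47094804  1.63650396] [-5.45539332  0.67106675 -1.62799888] [-0.72115174 -0.49387857 -0.10733209] 28.556970626115213 [ 2.59456922e-01  4.17099922e-01  2.05974686e+00 -1.09111686e-03
  6.62141263e-01 -2.38095069e-01]
```

>>> apply_moves([
  [-0.3,[0,0,0],[0,0,0]],
  [-0.3,[0,0,0],[0,0,0]],
  [-0.3,[0,0,0],[0,0,0]],
  [-0.3,[0,0,-0.3],[0,0,0]],
  [-0.3,[0,0,-0.5],[0,0,0.06]],
  [0,[0,0,-0.5],[0,0,0.11]],
  [0,[0,0,-0.5],[0,0,0.11]],
  [0,[0,0,-0.5],[0,0,0.11]],
])

```text
t: 32.48
ee_pos: [447.0, 131.2, 204.5]
orientation: [2.35, 2.085, 0.001]
ft_force: [-0.1, 0.1, -0.4]
width: 43.5
grasp_force: 0.0
```

>>> apply_moves([
  [0,[0,0,-0.5],[0,0,0.11]],
  [0,[0,0,0],[0,0,0.11]],
  [0,[0,0,0],[0,0,0.11]],
  [0,[0,0,0],[0,0,0.11]],
  [0,[0,0,0],[0,0,0.11]],
  [0,[0,0,0],[0,0,0.11]],
  [0,[0,0,0],[0,0,0.11]],
  [0,[0,0,0],[0,0,0.096]],
])

```text
t: 33.48
ee_pos: [447.0, 131.2, 228.7]
orientation: [-3.138, -0.144, -0.001]
ft_force: [-0.1, -1.2, 0.7]
width: 44.1
grasp_force: 0.0
```

```bash
python3 - <<'E'
from fit import *
o=ctrl.get_obs();M=R.from_rotvec(o['orientation']).as_matrix();print(o['ee_pos'],M.round(3),o['qpos'],to((500,-250,230)))
E
```

```text
[446.95248552 131.17545629 228.66747757] [[ 0.996  0.092  0.001]
 [ 0.092 -0.996  0.   ]
 [ 0.001 -0.    -1.   ]] [2.59883513e-01 1.78836395e-01 1.96549432e+00 6.96110367e-05
 9.96531220e-01 1.73880305e+00] [ 0.357  7.689 -0.028]
```

>>> apply_moves([
  [0,[0.1,0.8,0],[0,0,0]],
  [0,[0.1,1,0],[0,0,0]],
  [0,[0.1,1,0],[0,0,0]],
  [0,[0,1,0],[0,0,0]],
  [0,[0,1,0],[0,0,0]],
  [0,[0,0,0],[0,0,0]],
])

```text
t: 34.22
ee_pos: [485.5, -109.0, 228.7]
orientation: [3.138, 0.146, 0.002]
ft_force: [0.1, 0.4, 0.6]
width: 44.2
grasp_force: 0.0
```

```bash
python3 - <<'E'
from fit import *
import pickle
np.set_printoptions(precision=1,suppress=True)
a=snap('scene');b=snap('top');pickle.dump((a,b),open('ab3.pkl','wb'));ims=[a,b]
o=ctrl.get_obs();print(o['ee_pos'])
oc=[]
for im in ims:
    g=im['pixels'].astype(int);p=proj(im,(563,-366,104)).round().astype(int);m=np.zeros(g.shape[:2]);m[p[1]-12:p[1]+12,p[0]-12:p[0]+12]=1
    w=np.clip(g[...,2]-g[...,0]-90,0,60)*m;ys,xs=np.mgrid[:420,:560]
    oo=w>25;y_,x_=np.nonzero(oo);print(oo.sum(),(w*xs).sum()/w.sum(),(w*ys).sum()/w.sum(),x_.min(),x_.max(),y_.min(),y_.max())
    oc.append(((x_.min()+x_.max())/2,(y_.min()+y_.max())/2))
print(tri(ims,oc),onz(a,oc[0],103),onz(b,oc[1],103))
def stand(v): return [pose(boxp(-35,35,-35,35,94,100),*v)]
# white top plate
g=b['pixels'].astype(int);p=proj(b,(564,-366,100)).astype(int);print('plate ctr px',p)
for l in('pot','stand'):
  for c,im in(('scene',a),('top',b)):
    print(l,c,[(round(d['score'],2),onz(im,d['xy'],0)) for d in ctrl.pinpoint(l,c)[:2]])
M=[m['region'] for m in ctrl.masks_of('pot','top') if m['region'].sum()<500]
if M:print('pot',fit([b],[M[0]],pot,(464,-338),(5,5)))
g1=cv2.resize(b['pixels'][185:265,225:275],None,fx=6,fy=6,interpolation=cv2.INTER_CUBIC)
g2=cv2.resize(b['pixels'][185:265,360:432],None,fx=6,fy=6,interpolation=cv2.INTER_CUBIC)
f=lambda p:tuple(((proj(b,p)+.5-(360,185))*6).astype(int))
for q in pose([(35,35,100),(-35,35,100),(-35,-35,100),(35,-35,100),(0,0,100),(0,0,165)],564,-366,.1): cv2.circle(g2,f(q),2,(255,255,0),-1)
cv2.imwrite('pics/p8.png',np.hstack([g1,g2]))
E
```

```text
[ 485.  -106.5  228.3]
77 153.15725806451613 254.4630376344086 147 159 249 258
40 393.01948368241597 203.18168533852898 390 398 199 207
[ 562.6 -366.7  103.8] [ 561.1 -367.7  103. ] [ 563.1 -365.6  103. ]
plate ctr px [393 202]
pot scene [(0.57, array([ 446.5, -346.2,    0. ]))]
pot top [(0.66, array([ 460.4, -333.9,    0. ]))]
stand scene [(0.3, array([ 744.6, -126.5,    0. ]))]
stand top [(0.59, array([ 553.7, -372.4,    0. ]))]
pot (array([ 463. , -336.8]), np.float64(0.0827437106918239))
```

View pics/p8.png

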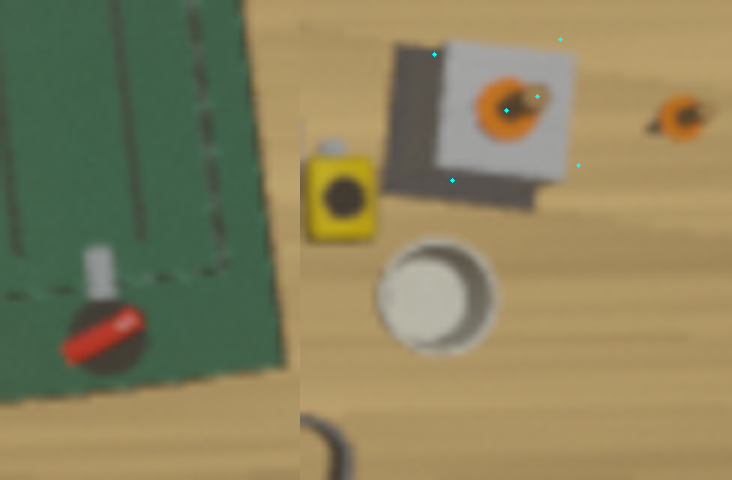

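```bash
python3 - <<'E'
from fit import *
print(to((563,-367.5,116)))
E
```

```text
[1.032 5.374 2.237]
```

>>> apply_moves([
  [0,[0.17,0.85,0],[0,0,0]],
  [0,[0.17,0.95,0],[0,0,0]],
  [0,[0.17,0.95,0],[0,0,0]],
  [0,[0.17,0.95,0],[0,0,0]],
  [0,[0.17,0.95,0],[0,0,0]],
  [0,[0.18,0.72,0],[0,0,0]],
  [0,[0,0,0],[0,0,0]],
])

```text
t: 35.45
ee_pos: [563.2, -369.8, 227.2]
orientation: [3.138, 0.151, 0.0]
ft_force: [-0.4, 0.0, -0.2]
width: 43.8
grasp_force: 0.0
```

```bash
python3 - <<'E'
from fit import *
o=ctrl.get_obs();print(o['ee_pos'],o['ft_force'],o['qpos'].round(2),to((563,-367.5,116)))
E
```

```text
[ 563.20507395 -369.84485953  227.20877885] [-0.40958868  0.02367684 -0.1529915 ] [-0.6   0.49  1.51 -0.    1.14  0.88] [ 0.    -0.048  2.224]
```

>>> apply_moves([
  [0,[0,-0.05,0.6],[0,0,0]],
  [0,[0,0,0.7],[0,0,0]],
  [0,[0,0,0.5],[0,0,0]],
  [0,[0,0,0.3],[0,0,0]],
  [0,[0,0,0.12],[0,0,0]],
  [0,[0,0,0],[0,0,0]],
  [-1,[0,0,0],[0,0,0]],
  [-1,[0,0,0],[0,0,0]],
])

```text
t: 36.45
ee_pos: [562.7, -366.4, 117.6]
orientation: [3.137, 0.152, 0.002]
ft_force: [0.6, -0.4, -0.5]
width: 27.6
grasp_force: 0.0
```

>>> apply_moves([
  [-1,[0,0,0],[0,0,0]],
  [-1,[0,0,0],[0,0,0]],
  [-1,[0,0,0],[0,0,0]],
  [-1,[0,0,0],[0,0,0]],
  [-1,[0,0,0],[0,0,0]],
  [-1,[0,0,0],[0,0,0]],
])

```text
t: 37.2
ee_pos: [562.5, -366.4, 117.2]
orientation: [3.137, 0.152, 0.001]
ft_force: [-0.5, -1.4, 4.5]
width: 15.7
grasp_force: 30.0
```

>>> apply_moves([
  [-1,[0,0,-0.3],[0,0,0]],
  [-1,[0,0,-0.5],[0,0,0]],
  [-1,[0,0,-0.6],[0,0,0]],
  [-1,[0,0,-0.6],[0,0,0]],
  [-1,[0,0,-0.1],[0,0,0]],
  [-1,[-0.6,-0.24,0],[0,0,0]],
  [-1,[-0.7,-0.28,0],[0,0,0]],
  [-1,[-0.62,-0.24,0],[0,0,0]],
])

```text
t: 38.2
ee_pos: [461.2, -336.4, 220.4]
orientation: [-3.136, -0.153, 0.003]
ft_force: [0.2, 0.2, -0.9]
width: 15.5
grasp_force: 30.0
```

>>> apply_moves([
  [-1,[0,0,0],[0,0,0]],
  [-1,[0,0,0],[0,0,0]],
])

```text
t: 38.45
ee_pos: [463.4, -337.7, 221.4]
orientation: [-3.138, -0.152, -0.0]
ft_force: [0.7, 0.2, -0.1]
width: 15.6
grasp_force: 30.0
```

```bash
python3 - <<'E'
from fit import *
np.set_printoptions(precision=1,suppress=True)
a=snap('scene');b=snap('top')
o=ctrl.get_obs();p=o['ee_pos'];print(p,o['width'],o['orientation'])
for c,im in(('scene',a),('top',b)):
    print(c,[(round(d['score'],2),onz(im,d['xy'],0)) for d in ctrl.pinpoint('pot',c)[:2]],[(round(d['score'],2),d['xy'],onz(im,d['xy'],p[2]-92)) for d in ctrl.pinpoint('brush',c)[:2]],proj(im,p-[0,0,92.2]))
bx=(110,130)
g=cv2.resize(a['pixels'][130:290,110:220],None,fx=3.5,fy=3.5,interpolation=cv2.INTER_CUBIC)
f=lambda q:tuple(((proj(a,q)+.5-bx)*3.5).astype(int))
cv2.circle(g,f(p-[0,0,92.2]),2,(255,0,255),-1);cv2.circle(g,f(p),2,(255,0,255),-1);cv2.circle(g,f(p-[0,0,15]),2,(255,0,255),-1)
for q in pose(cyl(30,34,0,45),463,-338.5,0): cv2.circle(g,f(q),1,(255,255,0),-1)
cv2.imwrite('pics/p9.png',g)
E
```

```text
[ 463.8 -337.8  221.4] 15.412953765440161 [3.1 0.2 0. ]
scene [(0.69, array([ 357.6, -265.6,    0. ])), (0.62, array([ 454.8, -338.5,    0. ]))] [(0.63, [116.2, 292.3], array([ 666.7, -485.8,  129.4])), (0.61, [302.5, 175.2], array([478.7, 121.1, 129.4]))] [151.2 219.3]
top [(0.42, array([ 467.6, -338. ,    0. ]))] [] [388.7 233.1]
```

View pics/p9.png

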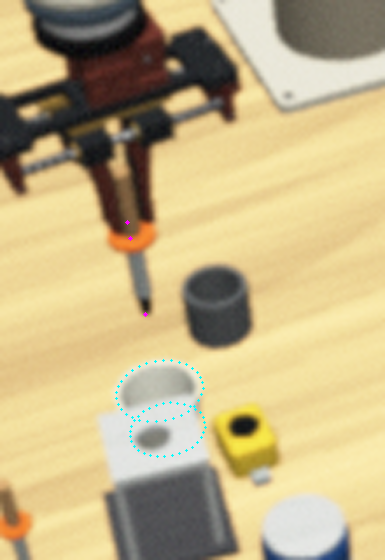

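>>> apply_moves([
  [-1,[0,0,0.5],[0,0,0]],
  [-1,[0,0,0.5],[0,0,0]],
  [-1,[0,0,0.5],[0,0,0]],
  [-1,[0,0,0.4],[0,0,0]],
  [-1,[0,0,0.3],[0,0,0]],
  [-1,[0,0,0.16],[0,0,0]],
  [-1,[0,0,0],[0,0,0]],
  [-1,[0,0,0],[0,0,0]],
])

```text
t: 39.75
ee_pos: [463.4, -337.8, 104.3]
orientation: [3.137, 0.152, 0.001]
ft_force: [0.1, -0.1, -1.2]
width: 15.6
grasp_force: 30.0
```

>>> apply_moves([
  [-1,[0,0,0],[0,0,0]],
  [-1,[0,0,0],[0,0,0]],
  [-1,[0,0,-0.3],[0,0,0]],
  [-1,[0,0,-0.5],[0,0,0]],
  [-1,[0,0,-0.5],[0,0,0]],
  [-1,[0,0,-0.6],[0,0,0]],
  [-1,[0,0,-0.5],[0,0,0]],
  [-1,[0,0,0],[0,0,0]],
])

```text
t: 40.75
ee_pos: [464.2, -338.4, 226.6]
orientation: [3.134, 0.152, 0.006]
ft_force: [-0.9, -1.1, -0.8]
width: 15.7
grasp_force: 30.0
```

```bash
python3 - <<'E'
from fit import *
o=ctrl.get_obs();print(o['ee_pos'],cw(-90,-69.5,0),to(cw(-88,-71,230)),o['qpos'].round(2))
E
```

```text
[ 464.23025522 -338.43426915  226.57749433] [490.46622667  72.77963015   0.        ] [ 1.359 -8.105 -0.093] [-0.65  0.34  1.74 -0.    1.05  0.82]
```

>>> apply_moves([
  [-1,[0.15,-0.7,0],[0,0,0]],
  [-1,[0.15,-0.95,0],[0,0,0]],
  [-1,[0.15,-0.95,0],[0,0,0]],
  [-1,[0.15,-0.95,0],[0,0,0]],
  [-1,[0.15,-0.95,0],[0,0,0]],
  [-1,[0.15,-0.95,0],[0,0,0]],
  [-1,[0.15,-0.95,0],[0,0,0]],
  [-1,[0.15,-0.95,0],[0,0,0]],
])

```text
t: 41.75
ee_pos: [486.4, 35.6, 222.9]
orientation: [3.138, 0.152, -0.002]
ft_force: [0.7, 0.5, -1.5]
width: 15.3
grasp_force: 30.0
```

>>> apply_moves([
  [-1,[0.16,-0.75,0],[0,0,0]],
  [-1,[0,0,0.5],[0,0,0]],
  [-1,[0,0,0.4],[0,0,0]],
  [-1,[0,0,0],[0,0,0]],
  [-1,[0,0,0],[0,0,0]],
])

```text
t: 42.38
ee_pos: [491.6, 72.1, 178.9]
orientation: [3.138, 0.152, -0.0]
ft_force: [-0.2, -0.1, -1.0]
width: 15.9
grasp_force: 30.0
```

```bash
python3 - <<'E'
from fit import *
import pickle
np.set_printoptions(precision=1,suppress=True)
a=snap('scene');b=snap('top');pickle.dump((a,b),open('ab4.pkl','wb'))
o=ctrl.get_obs();p=o['ee_pos'];print(p,cs(p),o['width'],o['orientation'])
bx=(255,150);S=5
g=cv2.resize(a['pixels'][150:260,255:385],None,fx=S,fy=S,interpolation=cv2.INTER_CUBIC)
f=lambda q:tuple(((proj(a,q)+.5-bx)*S).astype(int))
cv2.circle(g,f(p-[0,0,92.2]),2,(255,0,255),-1)
for i in range(5): cv2.circle(g,f(cw(-80+40*i,-69.5,75)),2,(255,255,0),-1)
cv2.imwrite('pics/p10.png',g)
E
```

```text
[492.   72.1 179.4] [-88.6 -70.4 179.4] 15.3864784265245 [-3.1 -0.2 -0. ]
```

View pics/p10.png

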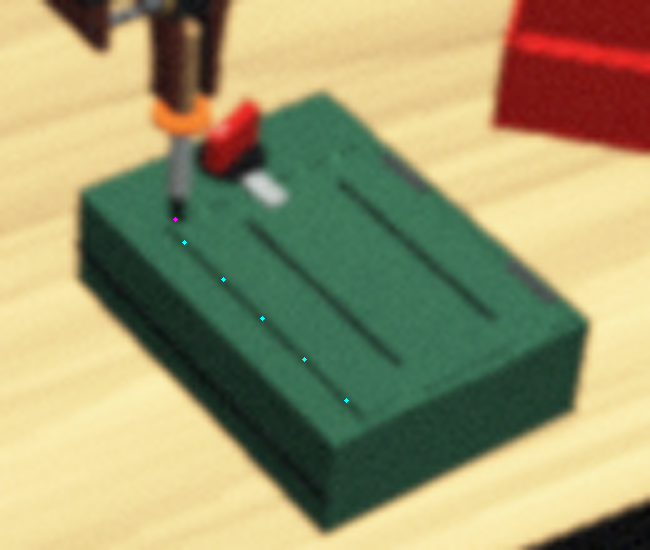

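```bash
python3 - <<'E'
from fit import *
import pickle
np.set_printoptions(precision=2,suppress=True)
a2,b2=pickle.load(open('ab2.pkl','rb'));a3,b3=pickle.load(open('ab3.pkl','rb'));a4,b4=pickle.load(open('ab4.pkl','rb'))
# red bar fit, each camera
def bar(v): return [pose(boxp(-23,23,-6,6,82,109),v[0],v[1],.101)]
for n,im in(('scene',a2),('top',b2)):
    g=im['pixels'].astype(int);p=proj(im,cw(-125,-1,95)).astype(int);m=np.zeros(g.shape[:2],bool);m[p[1]-13:p[1]+13,p[0]-13:p[0]+13]=1
    r=m&(g[...,2]-np.maximum(g[...,1],g[...,0])>35)
    v,c=fit([im],[r],bar,(448,137),(4,4));print(n,v,c,cs([*v,0]))
# seam line: darkness across seam, sampled per camera in case coords on z=75
ys=np.arange(-85,-55,.5);xs=np.arange(-80,81,2)
for n,im in(('scene',a2),('top',b3),('top2',b2)):
    G=cv2.cvtColor(im['pixels'],cv2.COLOR_BGR2GRAY).astype(np.float32)
    for lo,hi in((-80,0),(0,80)):
        P=[]
        for y in ys:
            q=np.array([proj(im,cw(x,y,75)) for x in xs if lo<=x<=hi],np.float32);P.append(np.median(cv2.remap(G,q[:,0],q[:,1],cv2.INTER_LINEAR)))
        P=np.array(P);w=np.clip(np.median(P)-P-2,0,None);print(n,lo,'seam y',(w*ys).sum()/w.sum(),P.min(),np.median(P))
# brush shaft in a4 scene: compare column centre with FK prediction at heights
o=ctrl.get_obs();p=o['ee_pos'];g=a4['pixels'].astype(int)
for h in range(26,70,4):
    q=proj(a4,p-[0,0,92.2-h]);r=int(round(q[1]));row=g[r,int(q[0])-9:int(q[0])+10]
    w=np.clip(row[:,0]-row[:,1]+30,0,None)*1.0
    d=np.abs(row[:,2]-row[:,0]) # green bg: R<<G; shaft grey
    wt=np.clip(row[:,2]*1.0/row[:,1]-.8,0,None);wt[:4]=0;wt[-4:]=0
    c=np.arange(int(q[0])-9,int(q[0])+10);print(h,round((wt*c).sum()/wt.sum()-q[0],2),end=' ')
q0=proj(a4,p-[0,0,50]);print('\npx per mm in x,y',proj(a4,p-[-10,0,50])-q0,proj(a4,p-[0,-10,50])-q0)
E
```

```text
scene [443.79 136.09] 0.08740234375 [-130.1   -1.8    0. ]
top [449.6  137.63] 0.13846153846153847 [-124.1   -0.9    0. ]
scene -80 seam y -70.60430858252796 69.46875 91.65137
scene 0 seam y -70.16459000278955 68.60547 92.043945
top -80 seam y -69.81306686518963 77.51953 84.60303
top 0 seam y -69.74068878252737 78.375 84.25635
top2 -80 seam y -70.07843082791696 77.609375 84.54785
top2 0 seam y -69.2840841777085 78.11719 83.87109
26 0.25 30 0.19 34 0.25 38 2.23 42 2.88 46 1.34 50 0.07 54 -0.68 58 -0.41 62 -0.01 66 0.25 
px per mm in x,y [1.65 1.95] [ 2.99 -0.96]
```

>>> apply_moves([
  [-1,[0,0.022,0.1],[0,0,0]],
  [-1,[0,0,0.12],[0,0,0]],
  [-1,[0,0,0],[0,0,0]],
  [-1,[0,0,0],[0,0,0]],
])

```text
t: 42.98
ee_pos: [491.5, 71.1, 167.6]
orientation: [3.138, 0.152, -0.001]
ft_force: [0.4, -0.4, -0.8]
width: 15.5
grasp_force: 30.0
```

>>> apply_moves([
  [-1,[0,0,0.015],[0,0,0]],
  [-1,[0,0,0],[0,0,0]],
  [-1,[0,0,0],[0,0,0]],
])

```text
t: 43.35
ee_pos: [491.6, 71.1, 167.0]
orientation: [-3.138, -0.152, -0.0]
ft_force: [0.2, 0.0, 0.5]
width: 15.6
grasp_force: 30.0
```

```bash
python3 - <<'E'
from fit import *
o=ctrl.get_obs();print(o['ee_pos'],cs(o['ee_pos']),o['ft_force'],o['width'])
E
```

```text
[491.6352732   71.11803135 167.04524705] [-89.  -71.3 167. ] [0.21559264 0.03069097 0.47847198] 15.634603200456874
```

>>> apply_moves([
  [-1,[0,0,0.01],[0,0,0]],
  [-1,[0,0,0],[0,0,0]],
])

```text
t: 43.6
ee_pos: [491.8, 71.1, 166.9]
orientation: [-3.138, -0.152, -0.001]
ft_force: [-1.5, 0.7, 5.2]
width: 15.6
grasp_force: 30.0
```

>>> apply_moves([
  [-1,[0,0,0],[0,0,0]],
])

```text
t: 43.72
ee_pos: [491.8, 71.1, 166.9]
orientation: [-3.138, -0.152, -0.001]
ft_force: [0.1, 0.1, 4.7]
width: 15.4
grasp_force: 30.0
```

>>> apply_moves([
  [-1,[0,0,0],[0,0,0]],
])

```text
t: 43.85
ee_pos: [491.8, 71.1, 166.9]
orientation: [-3.138, -0.152, -0.001]
ft_force: [-0.8, -0.2, 5.6]
width: 15.6
grasp_force: 30.0
```

>>> apply_moves([
  [-1,[0.02,0,-0.005],[0,0,0]],
  [-1,[0.06,0,0],[0,0,0]],
  [-1,[0.06,0,0],[0,0,0]],
  [-1,[0.06,0,0],[0,0,0]],
  [-1,[0.06,0,0],[0,0,0]],
  [-1,[0.06,0,0],[0,0,0]],
  [-1,[0.06,0,0],[0,0,0]],
  [-1,[0.06,0,0],[0,0,0]],
])

```text
t: 44.85
ee_pos: [512.6, 73.1, 166.8]
orientation: [3.138, 0.152, -0.004]
ft_force: [-4.4, -1.1, 8.1]
width: 15.7
grasp_force: 30.0
```

>>> apply_moves([
  [-1,[0.06,0,-0.008],[0,0,0]],
  [-1,[0.06,0,0],[0,0,0]],
  [-1,[0.06,0,0],[0,0,0]],
  [-1,[0.06,0,0],[0,0,0]],
])

```text
t: 45.35
ee_pos: [525.6, 74.4, 167.0]
orientation: [3.138, 0.152, -0.0]
ft_force: [-2.7, -0.7, 2.1]
width: 15.4
grasp_force: 30.0
```

>>> apply_moves([
  [-1,[0.06,0,0],[0,0,0]],
  [-1,[0.06,0,0],[0,0,0]],
  [-1,[0.06,0,0],[0,0,0]],
  [-1,[0.06,0,0],[0,0,0]],
  [-1,[0.06,0,0],[0,0,0]],
  [-1,[0.06,0,0],[0,0,0]],
])

```text
t: 46.1
ee_pos: [543.5, 76.1, 167.1]
orientation: [-3.138, -0.152, -0.0]
ft_force: [-0.6, -0.1, 1.4]
width: 15.6
grasp_force: 30.0
```

>>> apply_moves([
  [-1,[0.06,0,0.004],[0,0,0]],
  [-1,[0.06,0,0],[0,0,0]],
  [-1,[0.06,0,0],[0,0,0]],
  [-1,[0.06,0,0],[0,0,0]],
  [-1,[0.06,0,0],[0,0,0]],
  [-1,[0.06,0,0],[0,0,0]],
])

```text
t: 46.85
ee_pos: [561.4, 77.9, 166.9]
orientation: [3.138, 0.152, -0.0]
ft_force: [-2.9, 0.4, 4.1]
width: 15.0
grasp_force: 30.0
```

>>> apply_moves([
  [-1,[0.06,0,-0.001],[0,0,0]],
  [-1,[0.06,0,0],[0,0,0]],
  [-1,[0.06,0,0],[0,0,0]],
  [-1,[0.06,0,0],[0,0,0]],
  [-1,[0.06,0,0],[0,0,0]],
  [-1,[0.06,0,0],[0,0,0]],
])

```text
t: 47.6
ee_pos: [579.4, 79.6, 166.9]
orientation: [3.138, 0.152, 0.0]
ft_force: [-2.9, -0.4, 4.1]
width: 15.6
grasp_force: 30.0
```

```bash
python3 - <<'E'
from fit import *
np.set_printoptions(precision=1,suppress=True)
a=snap('scene')
o=ctrl.get_obs();p=o['ee_pos'];print(p,cs(p),o['ft_force'])
bx=(255,150);S=5
g=cv2.resize(a['pixels'][150:260,255:385],None,fx=S,fy=S,interpolation=cv2.INTER_CUBIC)
cv2.imwrite('pics/p11.png',g)
E
```

```text
[579.8  79.6 167. ] [ -0.4 -71.7 167. ] [-1.8 -0.7  3.9]
```

View pics/p11.png

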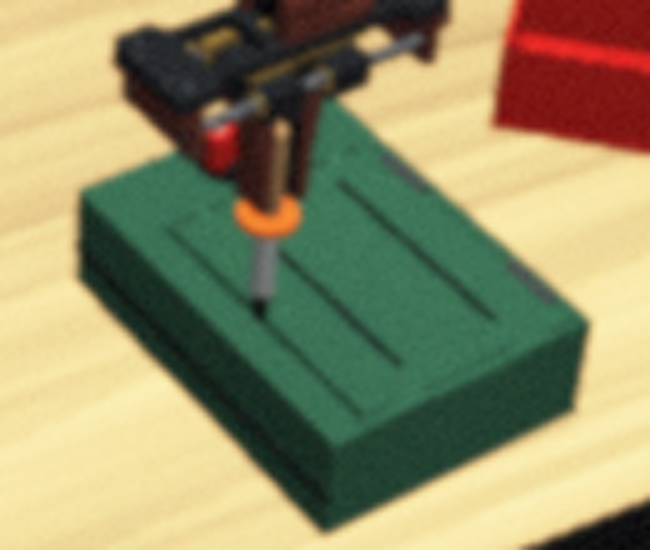

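>>> apply_moves([
  [-1,[0.06,0,0],[0,0,0]],
  [-1,[0.06,0,0],[0,0,0]],
  [-1,[0.06,0,0],[0,0,0]],
  [-1,[0.06,0,0],[0,0,0]],
  [-1,[0.06,0,0],[0,0,0]],
  [-1,[0.06,0,0],[0,0,0]],
  [-1,[0.06,0,0],[0,0,0]],
  [-1,[0.06,0,0],[0,0,0]],
])

```text
t: 48.65
ee_pos: [603.2, 81.9, 166.9]
orientation: [-3.138, -0.152, 0.0]
ft_force: [-2.8, -0.5, 4.7]
width: 15.3
grasp_force: 30.0
```

>>> apply_moves([
  [-1,[0.06,0,-0.002],[0,0,0]],
  [-1,[0.06,0,0],[0,0,0]],
  [-1,[0.06,0,0],[0,0,0]],
  [-1,[0.06,0,0],[0,0,0]],
  [-1,[0.06,0,0],[0,0,0]],
  [-1,[0.06,0,0],[0,0,0]],
  [-1,[0.06,0,0],[0,0,0]],
  [-1,[0.06,0,0],[0,0,0]],
])

```text
t: 49.65
ee_pos: [627.1, 84.3, 167.0]
orientation: [3.138, 0.152, 0.0]
ft_force: [-1.4, -0.4, 3.1]
width: 15.6
grasp_force: 30.0
```

>>> apply_moves([
  [-1,[0.06,0,0.001],[0,0,0]],
  [-1,[0.06,0,0],[0,0,0]],
  [-1,[0.06,0,0],[0,0,0]],
  [-1,[0.06,0,0],[0,0,0]],
  [-1,[0.06,0,0],[0,0,0]],
  [-1,[0.06,0,0],[0,0,0]],
  [-1,[0.06,0,0],[0,0,0]],
  [-1,[0.06,0,0],[0,0,0]],
])

```text
t: 50.65
ee_pos: [651.0, 86.6, 167.0]
orientation: [3.138, 0.152, -0.0]
ft_force: [-2.4, -0.2, 4.1]
width: 15.7
grasp_force: 30.0
```

>>> apply_moves([
  [-1,[0.06,0,0],[0,0,0]],
  [-1,[0.06,0,0],[0,0,0]],
  [-1,[0.06,0,0],[0,0,0]],
  [-1,[0.06,0,0],[0,0,0]],
  [-1,[0.06,0,0],[0,0,0]],
  [-1,[0.06,0,0],[0,0,0]],
  [-1,[0,0,0],[0,0,0]],
])

```text
t: 51.52
ee_pos: [669.2, 88.4, 167.0]
orientation: [-3.138, -0.152, -0.001]
ft_force: [-0.8, -0.1, 3.7]
width: 15.3
grasp_force: 30.0
```

>>> apply_moves([
  [-1,[0,0,-0.2],[0,0,0]],
  [-1,[0,0,-0.5],[0,0,0]],
  [-1,[0,0,-0.5],[0,0,0]],
  [-1,[0,0,0],[0,0,0]],
])

```text
t: 52.02
ee_pos: [670.3, 88.5, 229.4]
orientation: [-3.138, -0.152, -0.008]
ft_force: [-0.3, -0.3, -2.0]
width: 15.3
grasp_force: 30.0
```

```bash
python3 - <<'E'
from fit import *
a=snap('scene')
o=ctrl.get_obs();p=o['ee_pos'];print(p,cs(p),o['ft_force'],to((562.5,-366.4,232)))
# where is the brush along z in hand: orange collar centre vs prediction (collar mid = TCP-92.2+77.5)
g=a['pixels'].astype(int);q=proj(a,p-[0,0,14.7]);c=q.round().astype(int);m=np.zeros(g.shape[:2]);m[c[1]-10:c[1]+10,c[0]-12:c[0]+12]=1
y,x=np.nonzero((g[...,2]-g[...,0]>110)*m);print((x.min()+x.max())/2-q[0],(y.min()+y.max())/2-q[1])
E
```

```text
[669.22173456  88.36312632 227.67376329] [ 89.4 -72.  227.7] [-0.12507616 -0.08675527 -0.40187324] [-3.005  8.846 -0.093]
1.004098120706601 -0.39475541912418066
```

>>> apply_moves([
  [-1,[-0.3,0.6,0],[0,0,0]],
  [-1,[-0.3,0.9,0],[0,0,0]],
  [-1,[-0.3,0.9,0],[0,0,0]],
  [-1,[-0.3,0.9,0],[0,0,0]],
  [-1,[-0.3,0.9,0],[0,0,0]],
  [-1,[-0.3,0.9,0],[0,0,0]],
  [-1,[-0.3,0.9,0],[0,0,0]],
  [-1,[-0.3,0.9,0],[0,0,0]],
])

```text
t: 53.08
ee_pos: [581.6, -267.9, 225.4]
orientation: [-3.137, -0.152, 0.003]
ft_force: [1.4, 0.0, -0.7]
width: 15.6
grasp_force: 30.0
```

>>> apply_moves([
  [-1,[-0.3,0.9,0],[0,0,0]],
  [-1,[-0.3,0.9,0],[0,0,0]],
  [-1,[0,0.1,0],[0,0,0]],
  [-1,[0,0,0],[0,0,0]],
  [-1,[0,0,0],[0,0,0]],
])

```text
t: 53.7
ee_pos: [562.2, -362.8, 226.4]
orientation: [-3.137, -0.154, 0.001]
ft_force: [-0.7, -0.6, -0.4]
width: 15.5
grasp_force: 30.0
```

```bash
python3 - <<'E'
from fit import *
a=snap('scene');o=ctrl.get_obs();p=o['ee_pos'];print(p,to((562.5,-366.6,222)))
S=5;g=cv2.resize(a['pixels'][160:290,100:210],None,fx=S,fy=S,interpolation=cv2.INTER_CUBIC)
f=lambda q:tuple(((proj(a,q)+.5-(100,160))*S).astype(int))
for h in (0,-92.2): cv2.circle(g,f(p+[0,0,h]),2,(255,0,255),-1)
for q in pose([(35,35,100),(-35,35,100),(-35,-35,100),(35,-35,100),(0,0,100)],563,-366.5,-.07): cv2.circle(g,f(q),2,(255,255,0),-1)
cv2.imwrite('pics/p12.png',g[:600])
E
```

```text
[ 562.34353767 -362.7345436   226.60187467] [-0.004  0.077  0.092]
```

View pics/p12.png

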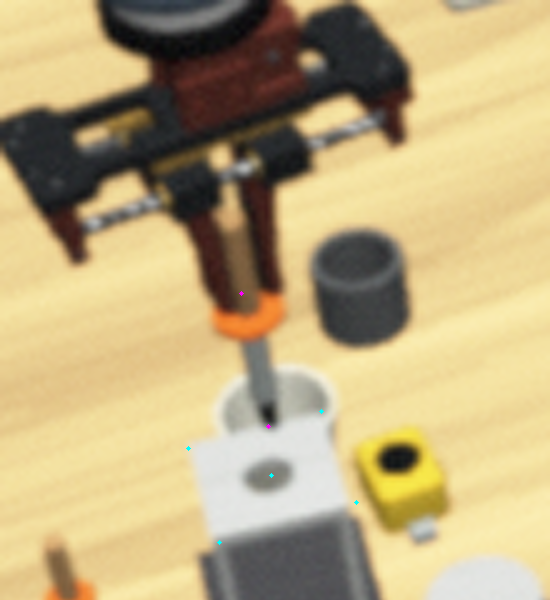

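>>> apply_moves([
  [-1,[0,0.077,0.3],[0,0,0]],
  [-1,[0,0,0.3],[0,0,0]],
  [-1,[0,0,0],[0,0,0]],
  [-1,[0,0,0.2],[0,0,0]],
  [-1,[0,0,0.2],[0,0,0]],
])

```text
t: 54.38
ee_pos: [562.5, -368.0, 176.6]
orientation: [3.138, 0.152, 0.001]
ft_force: [0.5, 0.5, -0.7]
width: 15.1
grasp_force: 30.0
```

>>> apply_moves([
  [-1,[0,0,0.3],[0,0,0]],
  [-1,[0,0,0.3],[0,0,0]],
  [-1,[0,0,0.3],[0,0,0]],
  [-1,[0,0,0.2],[0,0,0]],
  [-1,[0,0,0],[0,0,0]],
  [-1,[0,0,0],[0,0,0]],
])

```text
t: 55.12
ee_pos: [562.8, -368.2, 122.4]
orientation: [3.137, 0.152, 0.001]
ft_force: [-0.2, -0.5, -0.3]
width: 15.7
grasp_force: 30.0
```

```bash
python3 - <<'E'
from fit import *
o=ctrl.get_obs();print(o['ee_pos'],o['ft_force'],o['width'])
E
```

```text
[ 562.77867066 -368.20448366  122.36322097] [-0.18007675 -0.51810341 -0.29531342] 15.749632642749432
```

>>> apply_moves([
  [-1,[0,-0.03,0.06],[0,0,0]],
  [-1,[0,0,0.03],[0,0,0]],
  [-1,[0,0,0],[0,0,0]],
  [-1,[0,0,0],[0,0,0]],
])

```text
t: 55.62
ee_pos: [562.3, -366.5, 117.6]
orientation: [3.138, 0.152, 0.0]
ft_force: [-0.4, -1.4, -0.9]
width: 15.8
grasp_force: 30.0
```

>>> apply_moves([
  [-0.5,[0,0,0],[0,0,0]],
  [-0.2,[0,0,0],[0,0,0]],
  [0,[0,0,0],[0,0,0]],
  [0,[0,0,0],[0,0,0]],
  [0,[0,0,0],[0,0,0]],
  [0,[0,0,-0.3],[0,0,0]],
  [0,[0,0,-0.5],[0,0,0]],
  [0,[0,0,-0.7],[0,0,0]],
])

```text
t: 56.62
ee_pos: [562.0, -366.3, 193.5]
orientation: [-3.137, -0.152, 0.001]
ft_force: [-0.5, -0.2, -1.0]
width: 43.7
grasp_force: 0.0
```

>>> apply_moves([
  [0,[0,0,-0.7],[0,0,0]],
  [0,[0,-0.8,0],[0,0,0]],
  [0,[0,-0.9,0],[0,0,0]],
  [0,[0,-0.9,0],[0,0,0]],
  [0,[0,-0.9,0],[0,0,0]],
  [0,[0,-0.9,0],[0,0,0]],
  [0,[0,0,0],[0,0,0]],
  [0,[0,0,0],[0,0,0]],
])

```text
t: 57.62
ee_pos: [541.6, -148.0, 228.5]
orientation: [3.137, 0.153, 0.002]
ft_force: [0.8, 0.2, 0.1]
width: 43.7
grasp_force: 0.0
```

```bash
python3 - <<'E'
from fit import *
a=snap('scene');b=snap('top');o=ctrl.get_obs();print(o['t'],o['ee_pos'])
A=cv2.resize(a['pixels'][135:310,100:400],None,fx=2.6,fy=2.6,interpolation=cv2.INTER_CUBIC)[:,:790]
cv2.imwrite('pics/p13.png',A)
print(np.abs(pose([(0,0,0)],0,0,0)).sum(),[onz(b,d['xy'],0) for d in ctrl.pinpoint('pot','top')[:1]])
E
```

```text
57.725 [ 541.38941145 -148.63728847  227.95327782]
0.0 [array([ 468.55478243, -345.0616302 ,    0.        ])]
```

View pics/p13.png

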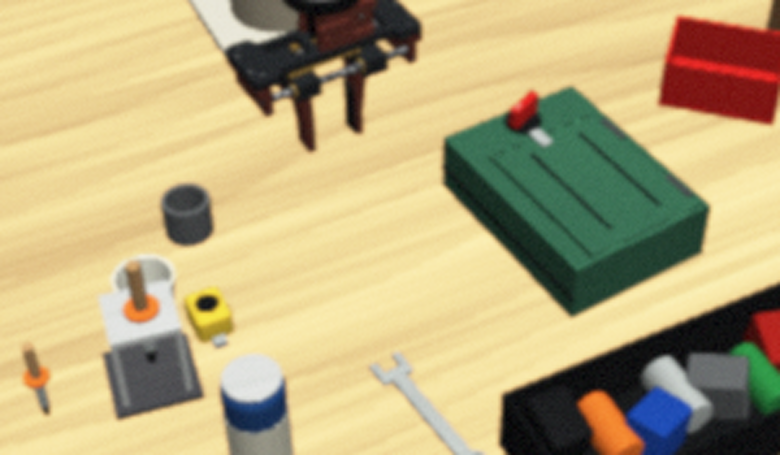

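The picture shows the case shut, with the latch tongue over the lid at (540,137). The brush hangs upright in its stand at (138,295), the pot stands behind it, and everything else is where it was.

```bash
python3 -c "
from workcell import ctrl
print(ctrl.close_job())"
```

```text
the job is handed in; nothing more can be done
None
```

The job is handed in at about 58 s: red pack and steel socket in the shut, latched case, seam brushed in one pass (2 to 9 N), brush back in its stand and pot standing; no verdict was returned.

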